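# Put bench things back on their shape-marked pads

## Robot

A 7-joint arm with a two-finger parallel gripper is mounted at the origin on a cart in front of the work surface, level with it; the furniture and walls round the work are solid. World frame = base frame: x ahead of the robot, y to its left, z up, the work surface at z = 0. Lengths are in m, angles in rad, forces in N, time in s.
With the tool pointing down it reaches from about 0.35 to 0.9 m from the base axis. Payload 7.2 kg.
Tool frame: the origin (TCP) lies at the very end of the fingers, on their centre line; the grasp point (between the pads) lies 19 mm behind it (manip.grasp_offset is the distance from the TCP to the grasp point, in m); z points along the fingers, y is the line along which they close (so a half turn about z gives the same grasp; the last joint's range is limited). The gripper opens to 88 mm and grips with 3 to 60 N. Pads are 20 mm wide; open, the fingers measure 115 mm over their backs; the gripper's body (75 mm by 178 mm) begins 61 mm behind the grasp point.
Start: joints at [1.228, 0.411, -0.013, 1.596, 0.006, 1.134, -0.082], TCP at [0.17, -0.602, 0.223] pointing down, gripper open.
Joint ranges: [-2.95, 2.95], [-0.29, 1.99], [-1.47, 1.44], [0.14, 2.54], [-1.03, 4.17], [0.13, 1.85], [-2.86, 2.86]. Speed limits (rad/s): [2.39, 2.39, 3.01, 3.01, 3.14, 3.14, 3.14].

## Interface

Orientations are given as a 3x3 rotation matrix whose columns are the frame's x, y, z axes.
In Python, from station import manip gives the robot as it stands. The module is installed in compiled form; this text tells all that it offers.
- The arm moves only by the tool move_arm, never from a script. Its argument "plan" is a list of rows, each an object with "hand": the closure, from 0 (fully open) to 1 (shut); "offset": the shift along the tool's x, y, z in m, a list of three; "twist": the turn about the tool's z in rad. A call has exactly 8 rows; each row shifts and turns the commanded pose from where the row before left it, along the tool's axes as they then stand; what a row does not reach is not made up. A row lasts 1/8 s, in which the tool goes at most 62.5 mm and 10.7 degrees, less where a joint would pass 70% of its speed; a pose out of reach is approached as far as the arm can. A call with a gripper value outside its range is refused whole. The fingers move at their own pace and stop on an object; the grip force is fixed at half the most. Time passes only in rows, so rows that do not move let the fingers close, or fill a call up. It gives the time, the measured TCP pose, the force, the opening and the grip force at its end, in the units of the state.
- manip.read_state(): the state, without advancing time (a new reading comes with each control period).
- manip.camera(name): name is "scene" or "side" or "wrist"; returns (picture, depth): 384x512x3 uint8, red, green, blue; 384x512 float32, m along the optical axis (not along the pixel's ray), 0 where there is no reading.
- manip.get_calibration(name): a dict with "vfov" (degrees; the focal length in pixels is half the picture's height over the tangent of half this angle, whatever the lens; pixels are square), "cx", "cy" (the principal point, pixels), "R" (3x3) and "t" (3): a world point X has camera coordinates R X + t. Camera axes: x right, y down, z forward; pixel columns grow to the right and rows downward; lengths in m; the calibration is good to about 2 mm. A picture is of the moment at which its call begins: read the wrist's pose just before it. get_calibration takes no time and is no camera call; for the wrist camera it gives the pose at the moment of the call.
- manip.finish_job(): hands the job in; it is judged then, once.
Trained networks look in the newest picture that a camera, given by its name, has taken for a name from the list of things; names that differ only in an ending like _2 or _b are one class to them, and where a whole thing is asked for, a point or a joint stands for the part that bears it (a point fixed in the world has none). Each returns a list of dicts, best first, with "confidence" (0 to 1); they miss things now and then, are a little off and sometimes report something else, mostly with a low value. They report only what shows in the picture. A call takes as long as a camera call. They do not tell look-alikes from the thing itself.
- manip.regions_of(thing, camera): "mask" (384x512 bool, what is visible of it) and "rect" ([left, top, width, height] in pixels, round what is visible of it).
The state is a dict: "time": time; "joints": joint angles; "qd": joint speeds; "tau": joint torques, N m; "eef_pos": TCP position; "ee_rot": TCP orientation; "contact_force": force on the tool from outside, world axes, zero at the start; "wrist_torque": the same for the moment, N m; "opening": opening from 0.0 (shut) to 1.0 (fully open); "finger_force": force on a finger pad.
Only numpy, scipy, OpenCV 4.12 (cv2) and the standard library are available. Lean on these libraries where they do the work, as an engineer would, in place of code of your own. Each camera call takes 0.05 s, during which the arm holds its last target. There are 200 camera calls.

## Task

Tidy the bench for the next assay: put the petri dish, the brown dropper bottle, the bench timer and the steel forceps each on the white pad that has its own shape and size. Centre each on its pad, the bottle upright, the timer square with its pad and the forceps along theirs (either way round). Leave the two small white vials standing where they are.

Things in the scene. Friction and masses are not known exactly. Their poses are not given: they have to be found in the camera images.
- dish_mid (a point): The petri dish with a pale yellow filling and its lid on: a flat disc 62 mm across and 13 mm high, about 20 g. Loose, on the bare worktop on the right of the analyser. The point is its centre, 6.5 mm above its underside; z is its axis.
- bottle_mid (a point): The brown dropper bottle with a white pointed cap: body 30 mm across up to 50 mm above its foot, cap 18 mm across at its base, 78 mm high in all, about 42 g, standing upright. Loose, on the bare worktop on the right of the analyser. The point is its centre, 39 mm above its foot; z is its axis.
- timer_mid (a point): The bench timer: a flat white box with a small display and three keys on top, 60 mm along its x axis, 70 mm along its y axis, 16 mm high, about 60 g. Loose, on the bare worktop on the right of the analyser. The point is its centre, 8 mm above its underside.
- forceps_mid (a point): The steel forceps, lying flat: 128 mm long along its y axis, 16 mm across along its x axis at the middle, 9 mm high, about 22 g; rigid, and balanced near the middle. Loose, on the bare worktop on the left of the analyser. The point is its centre, half-way along, 4.5 mm above its underside.
- pad_dish_top (a point): The large round pad, for the petri dish: a disc 78 mm across, inlay 64 mm across, 4 mm thick, fixed to the worktop, white with a grey inlay showing the thing's outline. The point is the centre of its top face (z = 0.004). It lies on the right of the analyser.
- pad_bottle_top (a point): The small round pad, for the dropper bottle: a disc 46 mm across, inlay 32 mm across, 4 mm thick, fixed to the worktop, white with a grey inlay showing the thing's outline. The point is the centre of its top face (z = 0.004). It lies on the right of the analyser.
- pad_timer_top (a point): The rectangular pad, for the bench timer: 76 mm along its x axis, 86 mm along its y axis, inlay 62 by 72 mm, 4 mm thick, fixed to the worktop, white with a grey inlay showing the thing's outline. The point is the centre of its top face (z = 0.004). It lies on the right of the analyser.
- pad_forceps_top (a point): The long narrow pad with round ends, for the forceps: 142 mm long along its y axis, 30 mm across, inlay 130 by 18 mm, 4 mm thick, fixed to the worktop, white with a grey inlay showing the thing's outline. The point is the centre of its top face (z = 0.004). It lies on the left of the analyser.
- vial_a_mid (a point): A small white plastic vial with a white screw cap, 21 mm across and 54 mm high, standing loose among the task's things, on the left of the analyser; it is to stay standing where it is. The point is its centre, 27 mm above its underside.
- vial_b_mid (a point): A small white plastic vial with a white screw cap, 21 mm across and 54 mm high, standing loose among the task's things, on the right of the analyser; it is to stay standing where it is. The point is its centre, 27 mm above its underside.
- analyser: The analyser: a fixed white machine between the left and right parts of the worktop. It fills x from 0.33 m back to the wall and y from -0.15 to 0.26 m; its front part is 0.25 m high, behind which its lid stands open to about 0.6 m. To change sides pass in front, or over its front edge at x below 0.45 m with all above z = 0.28 m. Not used here. The point is the middle of its underside.
Not all that is in view belongs to the job. Leave any blue look-alike of the part that bears timer_mid alone.

How it is judged:
By the outcome, as a careful person would: the job done as asked, in the order asked, and still so for the second after the job is handed in, with the robot touching nothing.
It also fails if it takes over 122 s, if anything falls off the work surface, if the arm or the gripper's body presses on something with over 40 N, if the wrist force passes 120 N, or if a joint passes its speed limit or range.

## Working session

There is one attempt and no reset: what is moved stays moved. The work goes in short steps, Python scripts to look and compute and a tool call to move; the robot and the scene stay as the last step left them, time stands still between calls to the robot, and variables do not carry over. Pictures are saved under pics/ and viewed, at most 14 in all, crops included, and the job is handed in when it is done.

Besides the shell and the picture viewer there is one more tool, called after ">>>" as name([rows], argument=value, ...), one row to a line, values as JSON. move_arm: Moves the arm, as the interface text tells. Its arguments: {"type":"object","properties":{"plan":{"type":"array"}},"required":["plan"]}

```bash
mkdir -p pics; ls; cat > h.py <<'E'
import numpy as np, cv2
from station import manip
def save(im,n): cv2.imwrite('pics/'+n+'.png',cv2.cvtColor(im,cv2.COLOR_RGB2BGR))
def ray(c,u,v):
    f=192/np.tan(np.radians(c['vfov'])/2); R=np.array(c['R']);t=np.array(c['t'])
    d=R.T@np.array([(u-c['cx'])/f,(v-c['cy'])/f,1]); return -R.T@t,d
def onz(c,u,v,z):
    o,d=ray(c,u,v); return o+d*(z-o[2])/d[2]
def cloud(c,D):
    f=192/np.tan(np.radians(c['vfov'])/2); v,u=np.mgrid[:384,:512]
    P=np.stack([(u-c['cx'])/f*D,(v-c['cy'])/f*D,D],-1)
    return (P-np.array(c['t']))@np.array(c['R'])
E
python3 - <<'E'
from h import *
s=manip.read_state();print({k:np.round(v,3).tolist() for k,v in s.items()},manip.grasp_offset)
for n in ['scene','side','wrist']:
    c=manip.get_calibration(n);p,D=manip.camera(n);save(p,n+'0');np.savez(n+'0.npz',p=p,D=D)
    print(n,c)
    P=cloud(c,D)
    for th in ['dish_mid','bottle_mid','timer_mid','forceps_mid','pad_dish_top','pad_bottle_top','pad_timer_top','pad_forceps_top','vial_a_mid']:
        for r in manip.regions_of(th,n)[:4]:
            m=r['mask']&(D>0)
            if m.sum()<5: continue
            q=P[m]; print(n,th,round(r['confidence'],2),r['rect'],np.round(np.median(q,0),3),'zr',np.round(np.percentile(q[:,2],[5,95]),3))
E
```

```text
pics
{'time': 0.0, 'joints': [1.228, 0.412, -0.013, 1.597, 0.006, 1.134, -0.082], 'qd': [0.002, -0.001, -0.001, 0.001, -0.0, -0.0, -0.001], 'tau': [-0.0, -58.795, 0.641, -29.107, -0.054, 0.018, 0.0], 'eef_pos': [0.169, -0.601, 0.222], 'ee_rot': [[0.962, 0.271, -0.001], [0.271, -0.962, 0.002], [-0.0, -0.002, -1.0]], 'contact_force': [0.469, -0.469, -0.216], 'wrist_torque': [0.001, 0.001, 0.083], 'finger_force': 0.0, 'opening': 1.0} 0.0187
scene {'vfov': 43.97501216443121, 'cx': 258.8724142840159, 'cy': 191.74366393944962, 'R': array([[ 0.2808674 , -0.95973583,  0.00454325],
       [-0.8473317 , -0.25018976, -0.46843791],
       [ 0.45071333,  0.1277193 , -0.88348474]]), 't': array([-0.16765066,  0.48212358,  1.52398638])}
scene dish_mid 0.46 [345.4, 211.4, 19.4, 15.5] [ 0.556 -0.366  0.017] zr [0.01  0.022]
scene bottle_mid 0.64 [321.8, 178.0, 7.0, 12.2] [ 0.64  -0.237  0.041] zr [0.005 0.07 ]
scene timer_mid 0.65 [341.7, 209.5, 23.2, 19.6] [ 0.555 -0.366  0.016] zr [0.006 0.022]
scene timer_mid 0.6 [373.0, 197.6, 27.7, 23.1] [ 0.624 -0.473  0.016] zr [0.001 0.023]
scene forceps_mid 0
[... 1053 characters left out ...]
01 0.008]
side pad_bottle_top 0.62 [375.4, 194.5, 12.3, 3.0] [ 0.508 -0.483  0.005] zr [0.001 0.008]
side pad_bottle_top 0.33 [346.9, 201.2, 21.8, 16.6] [ 0.424 -0.374  0.005] zr [0.001 0.008]
side pad_timer_top 0.74 [300.7, 189.6, 27.4, 17.2] [ 0.527 -0.239  0.005] zr [0.002 0.008]
side pad_forceps_top 0.43 [314.9, 209.7, 20.5, 11.8] [ 0.387 -0.248  0.013] zr [0.004 0.016]
wrist {'vfov': 68.76971890771388, 'cx': 252.8414619573636, 'cy': 195.7801647414168, 'R': array([[ 2.71092624e-01, -9.62553243e-01,  2.06310902e-04],
       [-9.34648727e-01, -2.63182375e-01,  2.39095784e-01],
       [-2.30088125e-01, -6.50099317e-02, -9.70995965e-01]]), 't': array([-0.62536519, -0.02735118,  0.38862819])}
```

```bash
python3 - <<'E'
from h import *
a=np.load('scene0.npz')['p'][150:265,280:420];b=np.load('side0.npz')['p'][140:255,270:410];
c=np.load('scene0.npz')['p'][130:245,90:230]
d=np.load('side0.npz')['p'][150:265,60:200]
r=lambda x:cv2.resize(x,(392,299),interpolation=cv2.INTER_CUBIC)
save(np.vstack([np.hstack([r(a),r(b)]),np.hstack([r(c),r(d)])]),'quad0')
E
```

```text
(no output)
```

View pics/quad0.png

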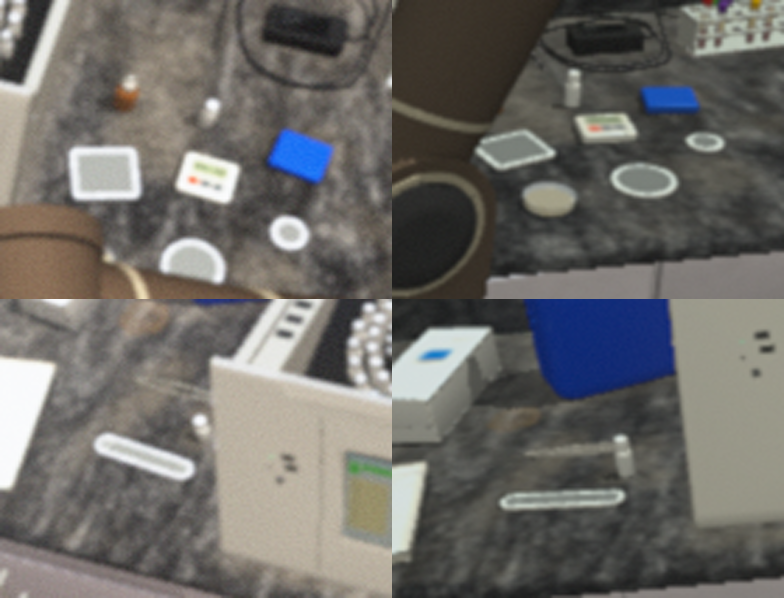

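The top-left panel shows the right side in the scene camera. The white timer is at about scene px (354,218) and fits timer_mid. The blue box at (387,209) is the look-alike, so I leave it alone. The brown bottle is at (325,185) and vial_b at (355,192). I'll raise the wrist camera over the right side and measure there.

>>> move_arm([
  {"hand": 0, "offset": [0.042, -0.0205, -0.028], "twist": 0},
  {"hand": 0, "offset": [0.042, -0.0205, -0.028], "twist": 0},
  {"hand": 0, "offset": [0.042, -0.0205, -0.028], "twist": 0},
  {"hand": 0, "offset": [0.042, -0.0205, -0.028], "twist": 0},
  {"hand": 0, "offset": [0.042, -0.0205, -0.028], "twist": 0},
  {"hand": 0, "offset": [0.042, -0.0205, -0.028], "twist": 0},
  {"hand": 0, "offset": [0.042, -0.0205, -0.028], "twist": 0},
  {"hand": 0, "offset": [0.042, -0.0205, -0.028], "twist": 0},
])

```text
time: 2.5
eef_pos: [0.4493, -0.3514, 0.4478]
ee_rot: [[0.963, 0.271, 0.0], [0.271, -0.963, -0.0], [0.0, 0.0, -1.0]]
contact_force: [0.4, -0.2, 0.4]
opening: 1.0
finger_force: 0.0
```

```bash
cat >> h.py <<'E'
NAMES=['dish_mid','bottle_mid','timer_mid','forceps_mid','pad_dish_top','pad_bottle_top','pad_timer_top','pad_forceps_top','vial_a_mid']
def look(tag,names=NAMES,cam='wrist'):
    s=manip.read_state();c=manip.get_calibration(cam);p,D=manip.camera(cam);save(p,tag);P=cloud(c,D)
    print('t',round(s['time'],2),'eef',np.round(s['eef_pos'],4),'cam',np.round(-np.array(c['R']).T@c['t'],3))
    R={}
    for th in names:
        for k,r in enumerate(manip.regions_of(th,cam)[:3]):
            m=r['mask']
            if m.sum()<20: continue
            q=P[m&(D>0)]; ztop=np.percentile(q[:,2],90) if len(q) else 0
            (u,v),wh,an=cv2.minAreaRect(np.argwhere(m)[:,::-1].astype(np.float32))
            cnt=max(cv2.findContours(m.astype(np.uint8),0,1)[0],key=cv2.contourArea)[:,0]
            W=np.array([onz(c,a,b,np.median(q[:,2]))[:2] for a,b in cnt],np.float32)
            (x,y),wl,a2=cv2.minAreaRect(W)
            print(th,round(r['confidence'],2),np.round(r['rect']),'z5/50/95',np.round(np.percentile(q[:,2],[5,50,95]),3),'ctr',round(x,4),round(y,4),'size',np.round(wl,3),'ang',round(a2,1))
            R[th,k]=m
    np.savez(tag+'.npz',p=p,D=D,**{f'{a}{k}':m for (a,k),m in R.items()},R=c['R'],t=c['t'],cx=c['cx'],cy=c['cy'],vfov=c['vfov'])
def go(x,y,z,yaw,n,frm=None):
    """rows to a world TCP pose, tool down, yaw = angle of tool x in world (deg)"""
    s=manip.read_state();p=np.array(s['eef_pos']);R=np.array(s['ee_rot']);y0=np.arctan2(R[1,0],R[0,0])
    if frm is not None: p=np.array(frm[:3]);y0=np.radians(frm[3])
    tw=(y0-np.radians(yaw));tw=(tw+np.pi)%(2*np.pi)-np.pi
    d=(np.array([x,y,z])-p)/n
    print('step %.1f mm, twist/row %.4f (max .187)'%(np.linalg.norm(d)*1e3,tw/n))
    for i in range(n):
        a=y0-tw*i/n;c,s_=np.cos(a),np.sin(a)
        print([round(d[0]*c+d[1]*s_,4),round(d[0]*s_-d[1]*c,4),round(-d[2],4)],round(tw/n,4))
E
python3 -c "
from h import *
look('w1',[n for n in NAMES if 'forceps' not in n])"
```

```text
t 2.5 eef [ 0.4493 -0.3514  0.4478] cam [ 0.513 -0.334  0.609]
dish_mid 0.88 [187. 151.  25.  34.] z5/50/95 [-0.     0.012  0.014] ctr 0.3979 -0.2501 size [0.061 0.064] ang 59.2
bottle_mid 0.55 [216.  29.  14.  24.] z5/50/95 [0.016 0.046 0.074] ctr 0.6462 -0.2425 size [0.035 0.027] ang 62.7
bottle_mid 0.52 [309. 140.  22.  17.] z5/50/95 [-0.     0.003  0.005] ctr 0.5105 -0.4837 size [0.045 0.045] ang 62.3
bottle_mid 0.16 [273.  49.  13.  16.] z5/50/95 [0.018 0.047 0.054] ctr 0.6466 -0.3484 size [0.024 0.018] ang 15.7
timer_mid 0.91 [320.  68.  37.  42.] z5/50/95 [0.011 0.015 0.017] ctr 0.6265 -0.4764 size [0.071 0.062] ang 80.3
pad_dish_top 0.91 [242. 154.  38.  32.] z5/50/95 [0.002 0.003 0.005] ctr 0.4289 -0.3756 size [0.075 0.075] ang 61.3
pad_timer_top 0.95 [187.  86.  47.  36.] z5/50/95 [0.002 0.003 0.005] ctr 0.5329 -0.2383 size [0.075 0.085] ang 15.7
pad_timer_top 0.43 [308. 141.  21.  15.] z5/50/95 [0.001 0.003 0.005] ctr 0.5129 -0.484 size [0.045 0.041] ang 18.6
vial_a_mid 0.3 [309. 140.  24.  17.] z5/50/95 [0.002 0.003 0.005] ctr 0.5115 -0.4834 size [0.042 0.043] ang 15.7
```

View pics/w1.png

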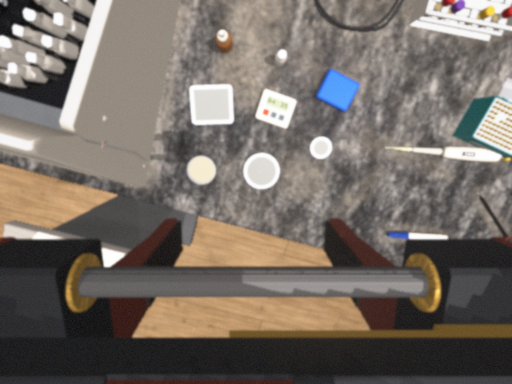

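The wrist view shows the dish (201,170), bottle (224,40), vial (281,56), white timer (276,108), blue look-alike (338,89), and the pads for the timer (212,104), dish (262,171) and bottle (320,148). Next I'll hover over the dish with the fingers closing along world x, which keeps the gripper body off the analyser.

```bash
python3 -c "
from h import *
print(np.round(manip.read_state()['joints'],2)); go(.41,-.255,.27,-90,11)"
```

```text
[ 0.73  0.23 -0.19  1.34  0.04  1.58 -0.75]
step 18.6 mm, twist/row 0.1676 (max .187)
[np.float64(-0.0008), np.float64(-0.0095), np.float64(0.016)] 0.1676
[np.float64(-0.0024), np.float64(-0.0093), np.float64(0.016)] 0.1676
[np.float64(-0.0039), np.float64(-0.0087), np.float64(0.016)] 0.1676
[np.float64(-0.0053), np.float64(-0.008), np.float64(0.016)] 0.1676
[np.float64(-0.0066), np.float64(-0.007), np.float64(0.016)] 0.1676
[np.float64(-0.0077), np.float64(-0.0058), np.float64(0.016)] 0.1676
[np.float64(-0.0085), np.float64(-0.0044), np.float64(0.016)] 0.1676
[np.float64(-0.0091), np.float64(-0.0029), np.float64(0.016)] 0.1676
[np.float64(-0.0095), np.float64(-0.0014), np.float64(0.016)] 0.1676
[np.float64(-0.0096), np.float64(0.0002), np.float64(0.016)] 0.1676
[np.float64(-0.0094), np.float64(0.0018), np.float64(0.016)] 0.1676
```

>>> move_arm([
  {"hand": 0, "offset": [-0.001, -0.0095, 0.016], "twist": 0.167},
  {"hand": 0, "offset": [-0.0025, -0.0093, 0.016], "twist": 0.167},
  {"hand": 0, "offset": [-0.004, -0.0087, 0.016], "twist": 0.167},
  {"hand": 0, "offset": [-0.0053, -0.008, 0.016], "twist": 0.167},
  {"hand": 0, "offset": [-0.0066, -0.007, 0.016], "twist": 0.167},
  {"hand": 0, "offset": [-0.0077, -0.0058, 0.016], "twist": 0.167},
  {"hand": 0, "offset": [-0.0085, -0.0044, 0.016], "twist": 0.167},
  {"hand": 0, "offset": [-0.0091, -0.0029, 0.016], "twist": 0.167},
])

```text
time: 3.9
eef_pos: [0.4198, -0.2815, 0.3178]
ee_rot: [[0.481, -0.877, -0.001], [-0.877, -0.481, 0.0], [-0.0, 0.0, -1.0]]
contact_force: [0.7, -0.4, 0.4]
opening: 1.0
finger_force: 0.0
```

```bash
python3 -c "
from h import *
print(np.round(manip.read_state()['joints'],2)); look('w2',['dish_mid','pad_dish_top','timer_mid','pad_timer_top'])"
```

```text
[ 0.59  0.14 -0.1   1.74  0.02  1.27 -2.16]
t 3.9 eef [ 0.4198 -0.2815  0.3178] cam [ 0.452 -0.339  0.479]
dish_mid 0.6 [241. 169.  33.  38.] z5/50/95 [0.011 0.012 0.014] ctr 0.3978 -0.2519 size [0.06  0.059] ang 28.7
pad_dish_top 0.6 [255.  89.  47.  47.] z5/50/95 [0.002 0.003 0.005] ctr 0.4298 -0.3765 size [0.075 0.075] ang 74.7
timer_mid 0.94 [174.  45.  51.  61.] z5/50/95 [0.012 0.015 0.017] ctr 0.5594 -0.3678 size [0.07  0.062] ang 87.7
timer_mid 0.72 [177.   0.  32.  14.] z5/50/95 [0.007 0.014 0.017] ctr 0.6114 -0.4455 size [0.039 0.017] ang 28.7
pad_timer_top 0.56 [157. 127.  50.  54.] z5/50/95 [0.002 0.003 0.005] ctr 0.5337 -0.2396 size [0.075 0.085] ang 17.6
```

View pics/w2.png

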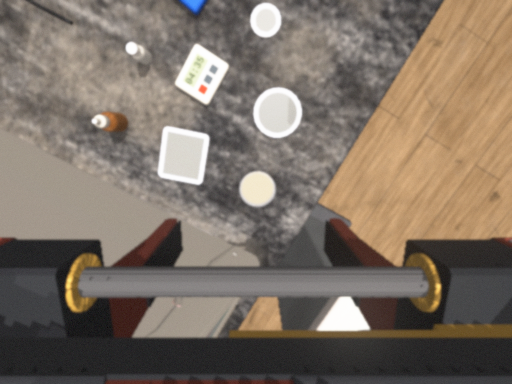

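The enlarged view confirms the white timer at (202,73), with the blue box out at (195,3). The dish is at (257,188) and its pad at (278,112), and both agree with the first view to about 1.5 mm. I'll descend on the dish now.

>>> move_arm([
  {"hand": 0, "offset": [-0.0125, 0.0015, 0.045], "twist": 0},
  {"hand": 0, "offset": [-0.0125, 0.0015, 0.05], "twist": 0},
  {"hand": 0, "offset": [-0.012, 0.0015, 0.05], "twist": 0},
  {"hand": 0, "offset": [0, 0, 0.05], "twist": 0},
  {"hand": 0, "offset": [0, 0, 0.05], "twist": 0},
  {"hand": 0, "offset": [0, 0, 0.04], "twist": 0},
  {"hand": 0, "offset": [0, 0, 0.02], "twist": 0},
  {"hand": 0, "offset": [0, 0, 0.007], "twist": 0},
])

```text
time: 5.15
eef_pos: [0.3989, -0.2513, 0.0058]
ee_rot: [[0.489, -0.872, -0.001], [-0.872, -0.489, 0.0], [-0.001, 0.001, -1.0]]
contact_force: [0.7, 0.9, -0.1]
opening: 1.0
finger_force: 0.0
```

```bash
python3 -c "
from h import *
look('w3',['dish_mid','pad_dish_top'])"
```

```text
t 5.15 eef [ 0.3989 -0.2513  0.0058] cam [ 0.432 -0.308  0.167]
dish_mid 0.91 [210. 187.  99.  76.] z5/50/95 [0.011 0.012 0.013] ctr 0.4007 -0.259 size [0.061 0.047] ang 29.3
pad_dish_top 0.78 [250.   0. 152.  91.] z5/50/95 [0.002 0.003 0.005] ctr 0.42 -0.3617 size [0.078 0.044] ang 29.3
```

```bash
cat >> h.py <<'E'
def far(tag,key,z,half):
    """centre along tool x and y rel. TCP from the mask's far edge"""
    d=np.load(tag+'.npz');c={k:d[k] for k in ['R','t','cx','cy','vfov']};s=manip.read_state()
    cnt=max(cv2.findContours(d[key].astype(np.uint8),0,1)[0],key=cv2.contourArea)[:,0]
    W=np.array([onz(c,a,b,z) for a,b in cnt])-s['eef_pos'];T=W@np.array(s['ee_rot'])
    print('tool x of centre',np.round(T[:,0].max()-half,4),'y mid',np.round((T[:,1].max()+T[:,1].min())/2,4))
E
python3 -c "
from h import *
far('w3','dish_mid0',0.013,.031)"
```

```text
tool x of centre -0.0004 y mid 0.0026
```

>>> move_arm([
  {"hand": 1, "offset": [0, 0, 0.002], "twist": 0},
  {"hand": 1, "offset": [0, 0, 0], "twist": 0},
  {"hand": 1, "offset": [0, 0, 0], "twist": 0},
  {"hand": 1, "offset": [0, 0, 0], "twist": 0},
  {"hand": 1, "offset": [0, 0, 0], "twist": 0},
  {"hand": 1, "offset": [0, 0, 0], "twist": 0},
  {"hand": 1, "offset": [0, 0, 0], "twist": 0},
  {"hand": 1, "offset": [0, 0, 0], "twist": 0},
])

```text
time: 6.3
eef_pos: [0.3991, -0.251, 0.0051]
ee_rot: [[0.488, -0.873, 0.0], [-0.873, -0.488, -0.0], [0.001, -0.0, -1.0]]
contact_force: [-1.2, 0.6, 6.6]
opening: 0.691
finger_force: 30.0
```

>>> move_arm([
  {"hand": 1, "offset": [0, 0, -0.04], "twist": 0},
  {"hand": 1, "offset": [0.031, 0.0085, 0], "twist": 0},
  {"hand": 1, "offset": [0.031, 0.0085, 0], "twist": 0},
  {"hand": 1, "offset": [0.031, 0.0085, 0], "twist": 0},
  {"hand": 1, "offset": [0.031, 0.0087, 0], "twist": 0},
  {"hand": 1, "offset": [0, 0, 0.015], "twist": 0},
  {"hand": 1, "offset": [0, 0, 0], "twist": 0},
  {"hand": 1, "offset": [0, 0, 0], "twist": 0},
])

```text
time: 7.3
eef_pos: [0.4294, -0.3744, 0.0294]
ee_rot: [[0.489, -0.872, -0.001], [-0.872, -0.489, 0.001], [-0.001, 0.0, -1.0]]
contact_force: [0.0, 0.1, -0.4]
opening: 0.692
finger_force: 30.0
```

```bash
python3 -c "
from h import *
look('w4',['dish_mid','pad_dish_top'])
far('w4','dish_mid0',0.035,.031)
far('w4','pad_dish_top0',0.004,.039)"
```

```text
t 7.3 eef [ 0.4294 -0.3744  0.0294] cam [ 0.462 -0.431  0.191]
dish_mid 0.55 [205. 188.  99.  79.] z5/50/95 [0.035 0.037 0.038] ctr 0.4344 -0.3805 size [0.061 0.046] ang 29.3
pad_dish_top 0.59 [203. 165. 110.  58.] z5/50/95 [0.002 0.003 0.005] ctr 0.4381 -0.3928 size [0.077 0.041] ang 29.9
tool x of centre -0.0013 y mid -0.0014
tool x of centre 0.0008 y mid 0.0016
```

View pics/w4.png

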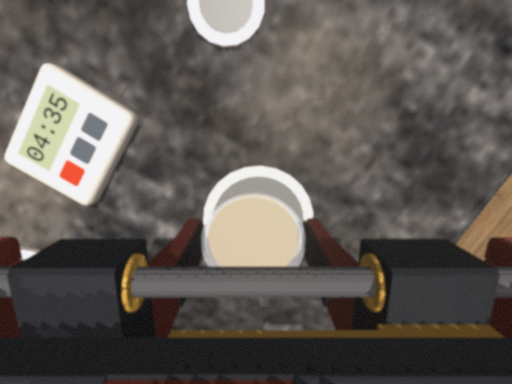

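The dish is held at (254,238) above its pad (258,215). I'll nudge about 2 mm in tool x and y, lower and release.

>>> move_arm([
  {"hand": 1, "offset": [0.002, 0.0023, 0.012], "twist": 0},
  {"hand": 1, "offset": [0, 0, 0.008], "twist": 0},
  {"hand": 1, "offset": [0, 0, 0], "twist": 0},
  {"hand": 0, "offset": [0, 0, 0], "twist": 0},
  {"hand": 0, "offset": [0, 0, 0], "twist": 0},
  {"hand": 0, "offset": [0, 0, -0.01], "twist": 0},
  {"hand": 0, "offset": [0, 0, -0.06], "twist": 0},
  {"hand": 0, "offset": [0, 0, -0.06], "twist": 0},
])

```text
time: 8.45
eef_pos: [0.4282, -0.3784, 0.1416]
ee_rot: [[0.488, -0.873, -0.0], [-0.873, -0.488, 0.0], [-0.001, 0.0, -1.0]]
contact_force: [1.3, -0.3, 0.1]
opening: 1.003
finger_force: 0.0
```

>>> move_arm([
  {"hand": 0, "offset": [-0.02, 0, -0.06], "twist": 0},
  {"hand": 0, "offset": [-0.02, 0, -0.04], "twist": 0},
  {"hand": 0, "offset": [-0.02, -0.015, 0], "twist": 0},
  {"hand": 0, "offset": [-0.01, -0.05, 0], "twist": 0},
  {"hand": 0, "offset": [0, -0.05, 0], "twist": 0},
  {"hand": 0, "offset": [0, -0.02, 0], "twist": 0},
  {"hand": 0, "offset": [0, 0, 0], "twist": 0},
  {"hand": 0, "offset": [0, 0, 0], "twist": 0},
])

```text
time: 9.45
eef_pos: [0.5109, -0.2533, 0.239]
ee_rot: [[0.486, -0.874, -0.001], [-0.874, -0.486, -0.001], [0.0, 0.001, -1.0]]
contact_force: [-0.3, 0.8, -0.1]
opening: 0.999
finger_force: 0.0
```

```bash
python3 -c "
from h import *
print(np.round(manip.read_state()['joints'],2))
look('w5',[n for n in NAMES if 'forceps' not in n])"
```

```text
[ 0.52  0.31 -0.18  1.7   0.06  1.13 -2.32]
t 9.45 eef [ 0.5109 -0.2533  0.239 ] cam [ 0.544 -0.31   0.4  ]
dish_mid 0.92 [331. 100.  43.  48.] z5/50/95 [0.015 0.016 0.018] ctr 0.4299 -0.3763 size [0.061 0.06 ] ang 15.6
dish_mid 0.38 [203. 141.  64.  64.] z5/50/95 [0.002 0.003 0.005] ctr 0.5337 -0.24 size [0.078 0.087] ang 17.5
bottle_mid 0.62 [138. 125.  32.  23.] z5/50/95 [0.015 0.046 0.074] ctr 0.6446 -0.2417 size [0.039 0.025] ang 29.1
timer_mid 0.72 [231.  44.  63.  70.] z5/50/95 [0.013 0.015 0.017] ctr 0.5607 -0.3678 size [0.071 0.061] ang 86.6
timer_mid 0.52 [140. 121.  31.  26.] z5/50/95 [0.005 0.045 0.074] ctr 0.646 -0.2422 size [0.043 0.028] ang 29.1
timer_mid 0.43 [252.   1.  13.   6.] z5/50/95 [0.005 0.011 0.015] ctr 0.6092 -0.4408 size [0.017 0.008] ang 29.1
pad_dish_top 0.64 [179.  40.  24.  26.] z5/50/95 [0.009 0.043 0.053] ctr 0.6466 -0.3485 size [0.018 0.03 ] ang 75.0
pad_dish_top 0.56 [322.  97.  58.  56.] z5/50/95 [0.002 0.003 0.004] ctr 0.431 -0.3741 size [0.072 0.075] ang 32.7
pad_dish_top 0.54 [203. 142.  64.  65.] z5/50/95 [0.002 0.003 0.005] ctr 0.5333 -0.2399 size [0.075 0.086] ang 17.6
pad_bottle_top 0.78 [320.   2.  43.  31.] z5/50/95 [0.002 0.003 0.005] ctr 0.5103 -0.4811 size [0.046 0.039] ang 29.1
pad_timer_top 0.76 [204. 140.  62.  65.] z5/50/95 [0.002 0.003 0.005] ctr 0.5333 -0.2395 size [0.076 0.087] ang 17.3
```

View pics/w5.png

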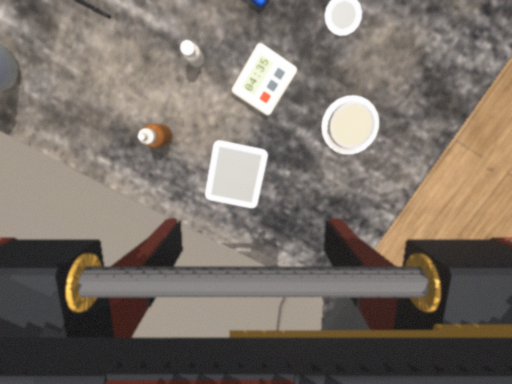

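```bash
python3 -c "
from h import *
for t in ['w5']:
    d=np.load(t+'.npz');P=cloud({k:d[k] for k in ['R','t','cx','cy','vfov']},d['D'])
    s=(abs(P[...,0]-.645)<.035)&(abs(P[...,1]+.242)<.035)&(d['D']>0)
    for a,b in [(.02,.045),(.045,.055),(.055,.065),(.065,.072),(.072,.1)]:
        q=P[s&(P[...,2]>a)&(P[...,2]<b)]
        if len(q): print(t,a,len(q),np.round(q.mean(0),4),np.round(q[:,:2].min(0),4),np.round(q[:,:2].max(0),4))
go(.646,-.242,.12,-64,8)
"
```

```text
w5 0.02 249 [ 0.6426 -0.2442  0.0375] [ 0.6345 -0.2545] [ 0.6631 -0.2257]
w5 0.045 103 [ 0.6442 -0.2429  0.0474] [ 0.6373 -0.2518] [ 0.6581 -0.2282]
w5 0.055 119 [ 0.6467 -0.2416  0.0618] [ 0.6404 -0.2482] [ 0.6579 -0.2311]
w5 0.065 57 [ 0.6472 -0.2404  0.0668] [ 0.6417 -0.2464] [ 0.6543 -0.2331]
w5 0.072 46 [ 0.6487 -0.2398  0.0758] [ 0.6456 -0.243 ] [ 0.6528 -0.2361]
step 22.4 mm, twist/row 0.0069 (max .187)
[np.float64(0.007), np.float64(-0.0152), np.float64(0.0149)] 0.0069
[np.float64(0.0069), np.float64(-0.0153), np.float64(0.0149)] 0.0069
[np.float64(0.0068), np.float64(-0.0153), np.float64(0.0149)] 0.0069
[np.float64(0.0067), np.float64(-0.0154), np.float64(0.0149)] 0.0069
[np.float64(0.0066), np.float64(-0.0154), np.float64(0.0149)] 0.0069
[np.float64(0.0065), np.float64(-0.0155), np.float64(0.0149)] 0.0069
[np.float64(0.0064), np.float64(-0.0155), np.float64(0.0149)] 0.0069
[np.float64(0.0063), np.float64(-0.0156), np.float64(0.0149)] 0.0069
```

>>> move_arm([
  {"hand": 0, "offset": [0.0138, -0.0317, 0.02], "twist": 0},
  {"hand": 0, "offset": [0.0138, -0.0317, 0.03], "twist": 0},
  {"hand": 0, "offset": [0.0138, -0.0317, 0.03], "twist": 0},
  {"hand": 0, "offset": [0.0138, -0.0317, 0.03], "twist": 0},
  {"hand": 0, "offset": [0, 0, 0.04], "twist": 0},
  {"hand": 0, "offset": [0, 0, 0.04], "twist": 0},
  {"hand": 0, "offset": [0, 0, 0.027], "twist": 0},
  {"hand": 0, "offset": [0, 0, 0], "twist": 0},
])

```text
time: 10.85
eef_pos: [0.6481, -0.2377, 0.0193]
ee_rot: [[0.488, -0.873, -0.005], [-0.873, -0.488, 0.001], [-0.004, 0.003, -1.0]]
contact_force: [-0.4, 0.6, 0.5]
opening: 1.0
finger_force: 0.0
```

>>> move_arm([
  {"hand": 1, "offset": [0, 0, 0], "twist": 0},
  {"hand": 1, "offset": [0, 0, 0], "twist": 0},
  {"hand": 1, "offset": [0, 0, 0], "twist": 0},
  {"hand": 1, "offset": [0, 0, 0], "twist": 0},
  {"hand": 1, "offset": [0, 0, 0], "twist": 0},
  {"hand": 1, "offset": [0, 0, 0], "twist": 0},
  {"hand": 1, "offset": [0, 0, 0], "twist": 0},
  {"hand": 1, "offset": [0, 0, 0], "twist": 0},
])

```text
time: 11.85
eef_pos: [0.6498, -0.2382, 0.0219]
ee_rot: [[0.488, -0.873, -0.0], [-0.873, -0.488, -0.0], [-0.0, 0.0, -1.0]]
contact_force: [-1.1, -0.2, 0.9]
opening: 0.337
finger_force: 30.0
```

```bash
python3 -c "
from h import *
print(np.round(manip.read_state()['joints'],2),manip.read_state()['opening'])
look('w6',['bottle_mid'])"
```

```text
[ 0.39  0.73 -0.16  1.57  0.14  0.85 -2.46] 0.3371312293803347
t 11.85 eef [ 0.6498 -0.2382  0.0219] cam [ 0.683 -0.295  0.183]
bottle_mid 0.96 [227. 206.  52.  63.] z5/50/95 [0.013 0.044 0.065] ctr 0.6554 -0.246 size [0.028 0.034] ang 29.2
```

View pics/w6.png

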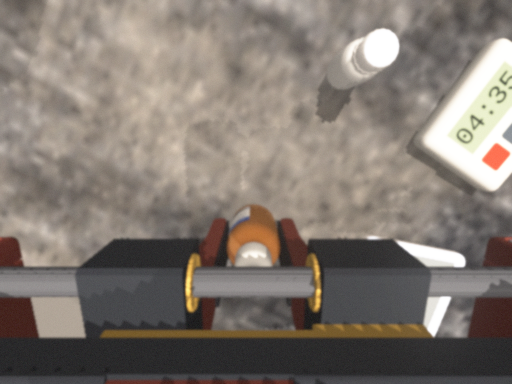

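The bottle is held at (252,235), with an opening of 29.7 mm. I'll work out its offset along tool x and the move to its pad.

```bash
python3 -c "
from h import *
d=np.load('w6.npz');c={k:d[k] for k in ['R','t','cx','cy','vfov']};P=cloud(c,d['D']);s=manip.read_state()
m=d['bottle_mid0']&(d['D']>0)
T=(P[m]-s['eef_pos'])@np.array(s['ee_rot'])
T=T[abs(T[:,1])<.006]
for a,b in [(.01,.03),(.03,.045)]:
  z=s['eef_pos'][2]-T[:,2];q=T[(z>a)&(z<b)];print(a,len(q),np.round(np.percentile(q[:,0],[50,90,98]),4))
# pad from w5/w1 with visible fits
for t in ['w1','w2','w5']:
  d=np.load(t+'.npz');p=d['p'];c={k:d[k] for k in ['R','t','cx','cy','vfov']}
  P=cloud(c,d['D'])
  near=(np.hypot(P[...,0]-.511,P[...,1]+.482)<.035)
  m=(near&(p.min(-1)>120)).astype(np.uint8)
  cn=max(cv2.findContours(m,0,1)[0],key=cv2.contourArea)[:,0]
  W=np.array([onz(c,a,b,.004)[:2] for a,b in cn]);A=np.c_[2*W,np.ones(len(W))];x=np.linalg.lstsq(A,(W**2).sum(1),rcond=None)[0]
  print(t,np.round(x[:2],4),'r',np.sqrt(x[2]+x[0]**2+x[1]**2).round(4),cn.min(0),cn.max(0))
"
```

```text
0.01 190 [0.0151 0.0156 0.0157]
0.03 346 [0.014  0.0153 0.0155]
w1 [ 0.5101 -0.4861] r 0.0278 [307 134] [335 162]
w2 [ 0.5097 -0.4866] r 0.0257 [249   0] [287  38]
w5 [ 0.5076 -0.4839] r 0.0244 [323   0] [368  36]
```

>>> move_arm([
  {"hand": 1, "offset": [0, 0, -0.06], "twist": 0},
  {"hand": 1, "offset": [0, 0, -0.06], "twist": 0},
  {"hand": 1, "offset": [0.0244, 0.0403, 0], "twist": 0},
  {"hand": 1, "offset": [0.0244, 0.0403, 0], "twist": 0},
  {"hand": 1, "offset": [0.0244, 0.0403, 0], "twist": 0},
  {"hand": 1, "offset": [0.0244, 0.0403, 0], "twist": 0},
  {"hand": 1, "offset": [0.0244, 0.0403, 0], "twist": 0},
  {"hand": 1, "offset": [0.0242, 0.0401, 0], "twist": 0},
])

```text
time: 12.95
eef_pos: [0.5096, -0.4848, 0.1418]
ee_rot: [[0.488, -0.873, 0.0], [-0.873, -0.488, 0.0], [-0.0, -0.0, -1.0]]
contact_force: [-0.4, -0.1, -0.4]
opening: 0.337
finger_force: 30.0
```

>>> move_arm([
  {"hand": 1, "offset": [0, 0, 0.04], "twist": 0},
  {"hand": 1, "offset": [0, 0, 0.04], "twist": 0},
  {"hand": 1, "offset": [0, 0, 0.02], "twist": 0},
  {"hand": 1, "offset": [0, 0, 0], "twist": 0},
  {"hand": 1, "offset": [0, 0, 0], "twist": 0},
  {"hand": 1, "offset": [0, 0, 0], "twist": 0},
  {"hand": 1, "offset": [0, 0, 0], "twist": 0},
  {"hand": 1, "offset": [0, 0, 0], "twist": 0},
])

```text
time: 13.95
eef_pos: [0.5105, -0.4838, 0.0425]
ee_rot: [[0.488, -0.873, 0.001], [-0.873, -0.488, -0.001], [0.001, -0.0, -1.0]]
contact_force: [-0.1, -0.1, -0.6]
opening: 0.338
finger_force: 30.0
```

```bash
python3 -c "
from h import *
look('w7',['bottle_mid','pad_bottle_top'])
far('w7','bottle_mid0',0.045,.015)
far('w7','pad_bottle_top0',0.004,.023)
"
```

```text
t 13.95 eef [ 0.5105 -0.4838  0.0425] cam [ 0.543 -0.541  0.204]
bottle_mid 0.92 [224. 205.  56.  65.] z5/50/95 [0.03  0.064 0.085] ctr 0.5167 -0.4912 size [0.029 0.035] ang 31.1
pad_bottle_top 0.68 [222. 188.  61.  33.] z5/50/95 [0.002 0.003 0.005] ctr 0.5161 -0.4931 size [0.045 0.028] ang 29.2
tool x of centre 0.0067 y mid -0.0018
tool x of centre 0.0024 y mid -0.0004
```

View pics/w7.png

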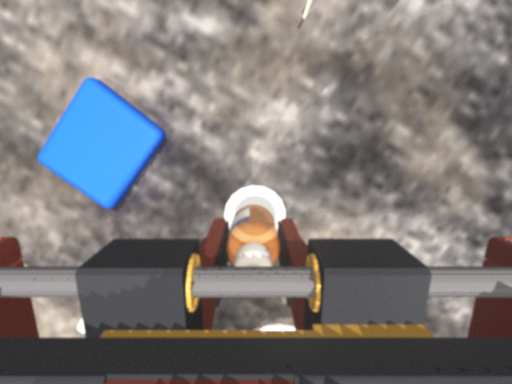

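```bash
python3 -c "
from h import *
d=np.load('w7.npz');c={k:d[k] for k in ['R','t','cx','cy','vfov']};p=d['p'].min(-1).astype(int);s=manip.read_state()
print(p[178:200,252:259].mean(1).round());print(p[205:212,214:232].mean(0).round(),p[205:212,278:296].mean(0).round())
for u,v in [(255,184),(255,186),(255,188),(224,208),(285,208)]: print(u,v,np.round((onz(c,u,v,.004)-s['eef_pos'])@np.array(s['ee_rot']),4))"
```

```text
[143. 139. 137. 135. 134. 139. 164. 227. 253. 255. 255. 255. 255. 255.
 255. 255. 255. 253. 239. 227. 224. 224.]
[117. 121. 124. 124. 125. 125. 121. 119. 118. 121. 163. 229. 254. 255.
 255. 255. 255. 255.] [255. 255. 255. 255. 255. 253. 234. 194. 157. 148. 149. 147. 145. 140.
 138. 138. 140. 144.]
255 184 [0.0254 0.0003 0.0381]
255 186 [0.0239 0.0003 0.0381]
255 188 [0.0224 0.0003 0.0381]
224 208 [ 0.0072 -0.0227  0.0381]
285 208 [0.0072 0.0225 0.0381]
```

>>> move_arm([
  {"hand": 1, "offset": [0.0015, 0, 0.01], "twist": 0},
  {"hand": 1, "offset": [0, 0, 0.006], "twist": 0},
  {"hand": 1, "offset": [0, 0, 0], "twist": 0},
  {"hand": 1, "offset": [0, 0, 0], "twist": 0},
  {"hand": 0, "offset": [0, 0, 0], "twist": 0},
  {"hand": 0, "offset": [0, 0, 0], "twist": 0},
  {"hand": 0, "offset": [0, 0, 0], "twist": 0},
  {"hand": 0, "offset": [0, 0, -0.03], "twist": 0},
])

```text
time: 15.1
eef_pos: [0.5096, -0.4837, 0.0536]
ee_rot: [[0.488, -0.873, -0.004], [-0.873, -0.488, 0.003], [-0.005, 0.002, -1.0]]
contact_force: [0.4, 0.7, 1.9]
opening: 0.753
finger_force: 0.0
```

```bash
python3 -c "
from h import *
go(.557,-.33,.24,-3,6,frm=[.5105,-.485,.17,-60.8])
"
```

```text
step 29.4 mm, twist/row -0.1681 (max .187)
[np.float64(-0.0188), np.float64(-0.0194), np.float64(-0.0117)] -0.1681
[np.float64(-0.0153), np.float64(-0.0222), np.float64(-0.0117)] -0.1681
[np.float64(-0.0113), np.float64(-0.0245), np.float64(-0.0117)] -0.1681
[np.float64(-0.0071), np.float64(-0.026), np.float64(-0.0117)] -0.1681
[np.float64(-0.0026), np.float64(-0.0268), np.float64(-0.0117)] -0.1681
[np.float64(0.0019), np.float64(-0.0269), np.float64(-0.0117)] -0.1681
```

```bash
python3 -c "
from h import *
go(.56,-.35,.22,-90,6,frm=[.51,-.485,.15,-60.8])
"
```

```text
step 26.7 mm, twist/row 0.0849 (max .187)
[np.float64(-0.0156), np.float64(-0.0183), np.float64(-0.0117)] 0.0849
[np.float64(-0.0171), np.float64(-0.0169), np.float64(-0.0117)] 0.0849
[np.float64(-0.0184), np.float64(-0.0154), np.float64(-0.0117)] 0.0849
[np.float64(-0.0197), np.float64(-0.0137), np.float64(-0.0117)] 0.0849
[np.float64(-0.0208), np.float64(-0.012), np.float64(-0.0117)] 0.0849
[np.float64(-0.0217), np.float64(-0.0102), np.float64(-0.0117)] 0.0849
```

>>> move_arm([
  {"hand": 0, "offset": [0, 0, -0.05], "twist": 0},
  {"hand": 0, "offset": [0, 0, -0.05], "twist": 0},
  {"hand": 0, "offset": [-0.0156, -0.0183, -0.012], "twist": 0.085},
  {"hand": 0, "offset": [-0.0171, -0.0169, -0.012], "twist": 0.085},
  {"hand": 0, "offset": [-0.0184, -0.0154, -0.012], "twist": 0.085},
  {"hand": 0, "offset": [-0.0197, -0.0137, -0.012], "twist": 0.085},
  {"hand": 0, "offset": [-0.0208, -0.012, -0.012], "twist": 0.085},
  {"hand": 0, "offset": [-0.0217, -0.0102, -0.012], "twist": 0.085},
])

```text
time: 16.1
eef_pos: [0.5613, -0.349, 0.2284]
ee_rot: [[-0.003, -1.0, 0.0], [-1.0, 0.003, 0.0], [-0.0, -0.0, -1.0]]
contact_force: [-0.0, -0.1, -0.4]
opening: 1.002
finger_force: 0.0
```

```bash
python3 -c "
from h import *
print(np.round(manip.read_state()['joints'],2))
look('w8',['bottle_mid','pad_bottle_top','timer_mid','dish_mid'])
"
```

```text
[ 0.52  0.47 -0.06  1.49  0.03  1.18 -2.68]
t 16.1 eef [ 0.5613 -0.349   0.2284] cam [ 0.562 -0.414  0.39 ]
bottle_mid 0.65 [282.  48.  27.  35.] z5/50/95 [0.016 0.049 0.08 ] ctr 0.5158 -0.4816 size [0.035 0.029] ang 43.9
pad_bottle_top 0.81 [274.  51.  34.  37.] z5/50/95 [0.002 0.003 0.005] ctr 0.5137 -0.4813 size [0.038 0.044] ang 58.4
pad_bottle_top 0.33 [332. 130.  46.  48.] z5/50/95 [0.015 0.016 0.018] ctr 0.4297 -0.3771 size [0.059 0.063] ang 89.8
timer_mid 0.96 [175.  41.  53.  64.] z5/50/95 [0.013 0.015 0.017] ctr 0.6272 -0.4783 size [0.069 0.061] ang 79.9
timer_mid 0.55 [231. 134.  46.  56.] z5/50/95 [0.013 0.015 0.017] ctr 0.5612 -0.3687 size [0.071 0.06 ] ang 86.6
```

View pics/w8.png

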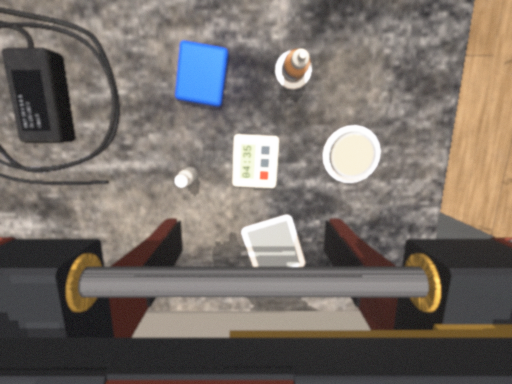

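The bottle stands upright on its pad at (293,68) and the dish is on its pad at (352,154). The white timer at (256,161) is next. Its long axis lies at 86.6°.

>>> move_arm([
  {"hand": 0, "offset": [0.0095, 0.0005, 0.04], "twist": 0.028},
  {"hand": 0, "offset": [0.01, 0, 0.045], "twist": 0.028},
  {"hand": 0, "offset": [0, 0, 0.05], "twist": 0},
  {"hand": 0, "offset": [0, 0, 0.05], "twist": 0},
  {"hand": 0, "offset": [0, 0, 0.025], "twist": 0},
  {"hand": 0, "offset": [0, 0, 0.013], "twist": 0},
  {"hand": 0, "offset": [0, 0, 0], "twist": 0},
  {"hand": 1, "offset": [0, 0, 0], "twist": 0},
])

```text
time: 17.35
eef_pos: [0.561, -0.3703, 0.0062]
ee_rot: [[-0.057, -0.998, 0.002], [-0.998, 0.057, -0.001], [0.001, -0.002, -1.0]]
contact_force: [0.4, 0.7, -0.2]
opening: 0.922
finger_force: 0.0
```

>>> move_arm([
  {"hand": 1, "offset": [0, 0, 0], "twist": 0},
  {"hand": 1, "offset": [0, 0, 0], "twist": 0},
  {"hand": 1, "offset": [0, 0, 0], "twist": 0},
  {"hand": 1, "offset": [0, 0, 0], "twist": 0},
  {"hand": 1, "offset": [0, 0, 0], "twist": 0},
  {"hand": 1, "offset": [0, 0, -0.02], "twist": 0},
  {"hand": 1, "offset": [0, 0, -0.03], "twist": 0},
  {"hand": 1, "offset": [0, 0, 0], "twist": 0},
])

```text
time: 18.35
eef_pos: [0.5622, -0.3705, 0.0585]
ee_rot: [[-0.056, -0.998, 0.005], [-0.998, 0.056, -0.003], [0.003, -0.005, -1.0]]
contact_force: [0.5, -0.0, 0.0]
opening: 0.683
finger_force: 30.0
```

```bash
python3 -c "
from h import *
look('w9',['timer_mid'])
far('w9','timer_mid0',.06,.035)
go(.5335,-.2395,.06,-72.5,6)
"
```

```text
t 18.35 eef [ 0.5622 -0.3705  0.0585] cam [ 0.559 -0.435  0.22 ]
timer_mid 0.81 [109.   8.  89. 113.] z5/50/95 [0.013 0.015 0.017] ctr 0.6263 -0.4776 size [0.069 0.06 ] ang 80.4
timer_mid 0.58 [201. 181. 105.  84.] z5/50/95 [0.065 0.068 0.069] ctr 0.5629 -0.3813 size [0.051 0.059] ang 86.9
tool x of centre 0.0896 y mid -0.0567
step 22.1 mm, twist/row -0.0603 (max .187)
[np.float64(-0.0214), np.float64(0.0057), np.float64(-0.0008)] -0.0603
[np.float64(-0.0217), np.float64(0.0044), np.float64(-0.0008)] -0.0603
[np.float64(-0.0219), np.float64(0.0031), np.float64(-0.0008)] -0.0603
[np.float64(-0.022), np.float64(0.0018), np.float64(-0.0008)] -0.0603
[np.float64(-0.0221), np.float64(0.0004), np.float64(-0.0008)] -0.0603
[np.float64(-0.0221), np.float64(-0.0009), np.float64(-0.0008)] -0.0603
```

View pics/w9.png

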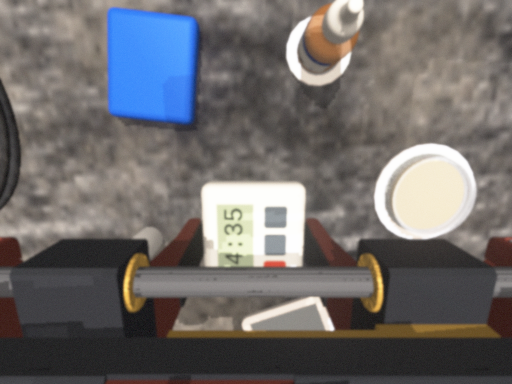

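The timer is held square at (254,222). I'll carry it to hover over its pad.

>>> move_arm([
  {"hand": 1, "offset": [-0.0214, 0.0057, 0], "twist": -0.06},
  {"hand": 1, "offset": [-0.0217, 0.0044, 0], "twist": -0.06},
  {"hand": 1, "offset": [-0.0219, 0.0031, 0], "twist": -0.06},
  {"hand": 1, "offset": [-0.022, 0.0018, 0], "twist": -0.06},
  {"hand": 1, "offset": [-0.0221, 0.0004, 0], "twist": -0.06},
  {"hand": 1, "offset": [-0.0221, -0.0009, 0], "twist": -0.06},
  {"hand": 1, "offset": [0, 0, 0.025], "twist": 0},
  {"hand": 1, "offset": [0, 0, 0], "twist": 0},
])

```text
time: 19.45
eef_pos: [0.5322, -0.2382, 0.0287]
ee_rot: [[0.301, -0.954, -0.003], [-0.954, -0.301, 0.001], [-0.002, 0.002, -1.0]]
contact_force: [-0.8, 0.7, -0.5]
opening: 0.676
finger_force: 30.0
```

```bash
python3 -c "
from h import *
look('w10',['timer_mid','pad_timer_top'])
d=np.load('w10.npz');c={k:d[k] for k in ['R','t','cx','cy','vfov']};P=cloud(c,d['D']);s=manip.read_state();R=np.array(s['ee_rot'])
print(R.round(3).tolist())
for k,z in [('timer_mid0',.042),('pad_timer_top0',.004)]:
  if k not in d: continue
  far('w10',k,z,.035 if k[0]=='t' else .043)
# ROI print: tool-frame edge search
p=d['p'].astype(int).min(-1); print(p.shape)
"
```

```text
t 19.45 eef [ 0.5322 -0.2382  0.0287] cam [ 0.553 -0.3    0.19 ]
timer_mid 0.64 [199. 180. 105.  90.] z5/50/95 [0.035 0.038 0.039] ctr 0.5366 -0.2483 size [0.06  0.052] ang 17.4
pad_timer_top 0.92 [194. 155. 116. 112.] z5/50/95 [0.002 0.003 0.005] ctr 0.5403 -0.2629 size [0.078 0.042] ang 13.3
[[0.299, -0.954, 0.001], [-0.954, -0.299, -0.0], [0.001, -0.0, -1.0]]
tool x of centre 0.0008 y mid -0.0001
tool x of centre 0.001 y mid 0.0006
(384, 512)
```

View pics/w10.png

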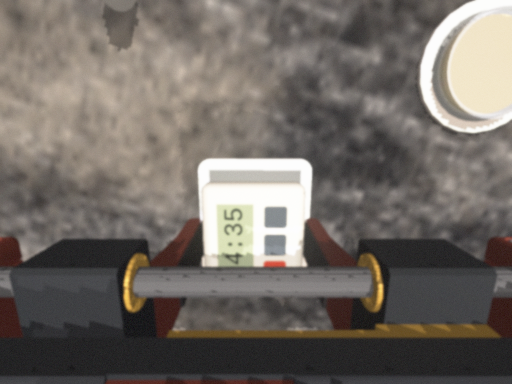

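```bash
python3 -c "
from h import *
far('w10','timer_mid0',.0385,.035)
d=np.load('w10.npz');c={k:d[k] for k in ['R','t','cx','cy','vfov']};p=d['p'].astype(float).min(-1);s=manip.read_state();R=np.array(s['ee_rot'])
T=lambda u,v,z:(onz(c,u,v,z)-s['eef_pos'])@R
def cr(a,th):
  i=np.argmax(a>th); return i-1+(th-a[i-1])/(a[i]-a[i-1])
for u in (215,235,255,275,295): 
  a=p[145:170,u-2:u+3].mean(1);v=145+cr(a,195);print('pad far',u,round(v,1),T(u,v,.004)[:2].round(4))
for v in (170,175,180):
  a=p[v-1:v+2,180:215].mean(0);ul=180+cr(a,195);b=p[v-1:v+2,295:325].mean(0)[::-1];ur=324-cr(b,195);print('pad sides',T(ul,v,.004)[:2].round(4),T(ur,v,.004)[:2].round(4))
print(p[175:192,255].round(),p[205,195:212].round(),p[205,296:312].round())
"
```

```text
tool x of centre 0.0001 y mid -0.0001
pad far 215 158.1 [ 0.0432 -0.0252]
pad far 235 158.3 [ 0.0431 -0.012 ]
pad far 255 158.4 [0.043  0.0012]
pad far 275 158.5 [0.043  0.0144]
pad far 295 158.5 [0.043  0.0277]
pad sides [ 0.0353 -0.0371] [0.0354 0.0389]
pad sides [ 0.0319 -0.0372] [0.032 0.039]
pad sides [ 0.0285 -0.0372] [0.0286 0.0391]
[182. 183. 185. 184. 184. 179. 170. 174. 193. 215. 230. 239. 245. 248.
 250. 251. 251.] [109. 112. 111. 135. 191. 229. 234. 225. 226. 234. 242. 246. 248. 250.
 251. 251. 251.] [251. 251. 251. 250. 249. 247. 243. 237. 239. 247. 252. 252. 250. 235.
 178. 120.]
```

>>> move_arm([
  {"hand": 1, "offset": [0.0013, 0.0009, 0.01], "twist": 0},
  {"hand": 1, "offset": [0, 0, 0.0078], "twist": 0},
  {"hand": 1, "offset": [0, 0, 0], "twist": 0},
  {"hand": 1, "offset": [0, 0, 0], "twist": 0},
  {"hand": 0, "offset": [0, 0, 0], "twist": 0},
  {"hand": 0, "offset": [0, 0, 0], "twist": 0},
  {"hand": 0, "offset": [0, 0, -0.04], "twist": 0},
  {"hand": 0, "offset": [0, 0, -0.06], "twist": 0},
])

```text
time: 20.6
eef_pos: [0.5318, -0.2404, 0.1118]
ee_rot: [[0.299, -0.954, -0.004], [-0.954, -0.299, 0.002], [-0.002, 0.003, -1.0]]
contact_force: [0.4, -0.6, 0.1]
opening: 0.997
finger_force: 0.0
```

```bash
python3 -c "
from h import *
go(.50,-.27,.33,-60,8)
"
```

```text
step 27.8 mm, twist/row -0.0275 (max .187)
[np.float64(0.0023), np.float64(0.0049), np.float64(-0.0273)] -0.0275
[np.float64(0.0022), np.float64(0.005), np.float64(-0.0273)] -0.0275
[np.float64(0.0021), np.float64(0.005), np.float64(-0.0273)] -0.0275
[np.float64(0.0019), np.float64(0.0051), np.float64(-0.0273)] -0.0275
[np.float64(0.0018), np.float64(0.0051), np.float64(-0.0273)] -0.0275
[np.float64(0.0016), np.float64(0.0052), np.float64(-0.0273)] -0.0275
[np.float64(0.0015), np.float64(0.0052), np.float64(-0.0273)] -0.0275
[np.float64(0.0014), np.float64(0.0053), np.float64(-0.0273)] -0.0275
```

>>> move_arm([
  {"hand": 0, "offset": [-0.002, 0.005, -0.028], "twist": -0.03},
  {"hand": 0, "offset": [-0.002, 0.005, -0.028], "twist": -0.03},
  {"hand": 0, "offset": [-0.002, 0.005, -0.028], "twist": -0.03},
  {"hand": 0, "offset": [-0.002, 0.005, -0.028], "twist": -0.03},
  {"hand": 0, "offset": [-0.002, 0.005, -0.028], "twist": -0.03},
  {"hand": 0, "offset": [-0.002, 0.005, -0.028], "twist": -0.03},
  {"hand": 0, "offset": [-0.002, 0.005, -0.028], "twist": -0.03},
  {"hand": 0, "offset": [0, 0, 0], "twist": 0},
])

```text
time: 21.6
eef_pos: [0.4961, -0.2419, 0.3105]
ee_rot: [[0.491, -0.871, 0.004], [-0.871, -0.491, -0.002], [0.004, -0.003, -1.0]]
contact_force: [0.7, -0.5, 0.4]
opening: 1.002
finger_force: 0.0
```

```bash
python3 -c "
from h import *
look('w11',['timer_mid','pad_timer_top','dish_mid','pad_dish_top','bottle_mid','pad_bottle_top'])
a=np.load('w11.npz')['p'];save(cv2.resize(a[0:240,110:430],(800,600),interpolation=cv2.INTER_CUBIC),'w11c')
"
```

```text
t 21.6 eef [ 0.4961 -0.2419  0.3105] cam [ 0.529 -0.298  0.472]
timer_mid 0.82 [242.   2.  23.  13.] z5/50/95 [0.006 0.014 0.017] ctr 0.6131 -0.4443 size [0.039 0.019] ang 29.3
timer_mid 0.8 [211. 132.  44.  50.] z5/50/95 [0.017 0.019 0.021] ctr 0.5353 -0.2401 size [0.06  0.069] ang 18.0
pad_timer_top 0.93 [205. 125.  56.  61.] z5/50/95 [0.001 0.003 0.005] ctr 0.5332 -0.2402 size [0.077 0.087] ang 16.1
dish_mid 0.79 [316.  92.  37.  43.] z5/50/95 [0.014 0.016 0.018] ctr 0.43 -0.377 size [0.061 0.061] ang 32.3
pad_dish_top 0.64 [310.  90.  45.  46.] z5/50/95 [0.002 0.003 0.005] ctr 0.436 -0.373 size [0.058 0.075] ang 33.8
bottle_mid 0.76 [315.   1.  30.  32.] z5/50/95 [0.01  0.047 0.072] ctr 0.513 -0.4772 size [0.029 0.046] ang 4.5
pad_bottle_top 0.64 [316.   1.  29.  35.] z5/50/95 [0.013 0.047 0.072] ctr 0.5131 -0.4778 size [0.029 0.045] ang 2.4
pad_bottle_top 0.58 [309.   9.  30.  28.] z5/50/95 [0.002 0.003 0.005] ctr 0.5122 -0.4786 size [0.033 0.044] ang 85.4
```

View pics/w11c.png

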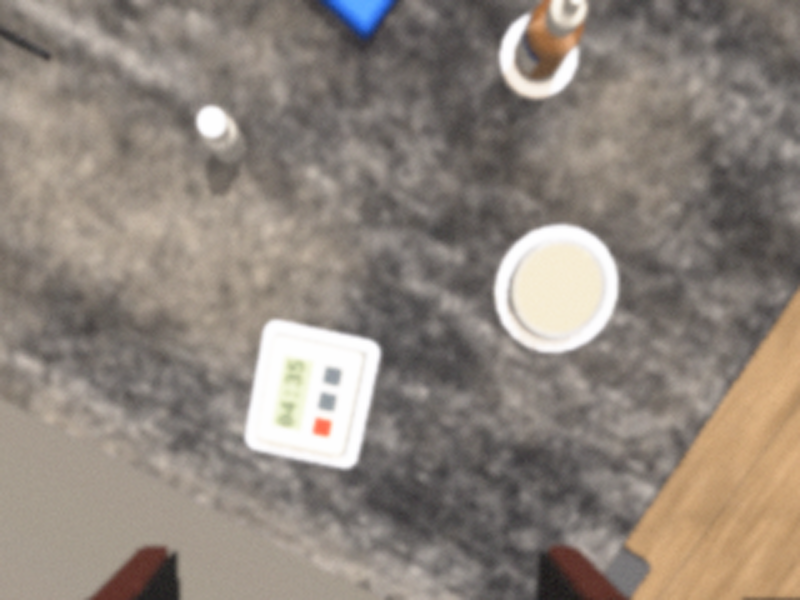

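```bash
python3 -c "
from h import *
go(.45,-.375,.23,-60.6,5)
"
```

```text
step 32.2 mm, twist/row 0.0001 (max .187)
[np.float64(0.0189), np.float64(0.021), np.float64(0.0154)] 0.0001
[np.float64(0.0189), np.float64(0.021), np.float64(0.0154)] 0.0001
[np.float64(0.0189), np.float64(0.021), np.float64(0.0154)] 0.0001
[np.float64(0.0189), np.float64(0.021), np.float64(0.0154)] 0.0001
[np.float64(0.0189), np.float64(0.021), np.float64(0.0154)] 0.0001
```

>>> move_arm([
  {"hand": 0, "offset": [0.019, 0.021, 0.015], "twist": 0},
  {"hand": 0, "offset": [0.019, 0.021, 0.015], "twist": 0},
  {"hand": 0, "offset": [0.019, 0.021, 0.015], "twist": 0},
  {"hand": 0, "offset": [0.019, 0.021, 0.015], "twist": 0},
  {"hand": 0, "offset": [0.019, 0.021, 0.015], "twist": 0},
  {"hand": 0, "offset": [0, 0, 0], "twist": 0},
  {"hand": 0, "offset": [0, 0, 0], "twist": 0},
  {"hand": 0, "offset": [0, 0, 0], "twist": 0},
])

```text
time: 22.95
eef_pos: [0.4516, -0.3746, 0.2337]
ee_rot: [[0.493, -0.87, 0.001], [-0.87, -0.493, -0.0], [0.001, -0.001, -1.0]]
contact_force: [-0.3, -0.4, -0.1]
opening: 1.004
finger_force: 0.0
```

```bash
python3 - <<'E'
from h import *
look('w12',['dish_mid','bottle_mid','timer_mid'])
d=np.load('w12.npz');c={k:d[k] for k in ['R','t','cx','cy','vfov']};P=cloud(c,d['D']);D=d['D']
def plane(z0,z1,cx,cy,r):
    m=(D>0)&(P[...,2]>z0)&(P[...,2]<z1)&(np.hypot(P[...,0]-cx,P[...,1]-cy)<r)
    return m
def circ(m,z):
    cn=max(cv2.findContours(m.astype(np.uint8),0,1)[0],key=cv2.contourArea)[:,0]
    cn=cv2.convexHull(cn)[:,0]
    W=np.array([onz(c,a,b,z)[:2] for a,b in cn],np.float32);x=np.linalg.lstsq(np.c_[2*W,np.ones(len(W))],(W**2).sum(1),rcond=None)[0]
    return x[:2].round(4),np.sqrt(x[2]+x[0]**2+x[1]**2).round(4),cv2.minAreaRect(W)
print('dish',circ(plane(.011,.03,.43,-.376,.045),.017)[:2],'pad',circ(plane(.002,.03,.43,-.376,.05),.004)[:2])
print('bpad',circ(plane(.002,.1,.511,-.483,.03),.004)[:2])
for a,b in [(.01,.045),(.058,.072),(.074,.1)]:
    q=P[plane(a,b,.511,-.483,.03)];print('bottle',a,len(q),q.mean(0).round(4),q.min(0).round(4),q.max(0).round(4))
for z0,z in [(.012,.02),(.002,.004)]: 
    print('timer',z0,circ(plane(z0,.03,.534,-.24,.07),z)[2])
p=d['p'];save(cv2.resize(p[0:240,100:420],(800,600),interpolation=cv2.INTER_CUBIC),'w12c')
E
```

```text
t 22.95 eef [ 0.4516 -0.3746  0.2337] cam [ 0.485 -0.431  0.395]
dish_mid 0.72 [249. 157.  43.  50.] z5/50/95 [0.015 0.016 0.018] ctr 0.4287 -0.3776 size [0.059 0.062] ang 29.5
bottle_mid 0.74 [246.  59.  21.  35.] z5/50/95 [0.02 0.05 0.08] ctr 0.5113 -0.4821 size [0.028 0.032] ang 29.5
timer_mid 0.8 [134. 199.  49.  47.] z5/50/95 [0.012 0.019 0.021] ctr 0.5501 -0.2531 size [0.087 0.048] ang 60.0
timer_mid 0.68 [139.   0.  66.  72.] z5/50/95 [0.01  0.015 0.017] ctr 0.6263 -0.478 size [0.071 0.063] ang 80.6
dish (array([ 0.4295, -0.377 ]), np.float64(0.0307)) pad (array([ 0.4291, -0.377 ]), np.float64(0.0384))
bpad (array([ 0.5118, -0.4848]), np.float64(0.0226))
bottle 0.01 121 [ 0.509  -0.4762  0.0338] [ 0.4978 -0.4994  0.0105] [ 0.5273 -0.4695  0.0449]
bottle 0.058 191 [ 0.5119 -0.4832  0.0676] [ 0.5036 -0.4935  0.0583] [ 0.5211 -0.4755  0.0718]
bottle 0.074 56 [ 0.5122 -0.4839  0.0796] [ 0.5086 -0.4878  0.0743] [ 0.5164 -0.4806  0.083 ]
timer 0.012 ((0.5344552993774414, -0.24432390928268433), (0.05967239663004875, 0.0678507462143898), 17.500621795654297)
timer 0.002 ((0.5336410999298096, -0.24101439118385315), (0.07612945139408112, 0.08544988930225372), 17.15089225769043)
```

View pics/w12c.png

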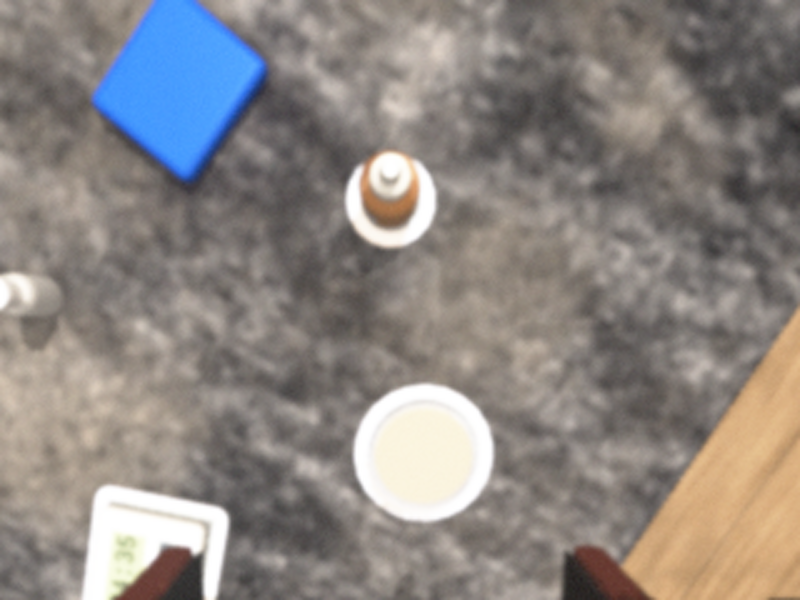

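```bash
python3 - <<'E'
from h import *
d=np.load('w11.npz');c={k:d[k] for k in ['R','t','cx','cy','vfov']};P=cloud(c,d['D']);D=d['D']
for z0,z in [(.013,.02),(.002,.004)]:
    m=(D>0)&(P[...,2]>z0)&(P[...,2]<.03)&(np.hypot(P[...,0]-.534,P[...,1]+.24)<.07)
    cn=max(cv2.findContours(m.astype(np.uint8),0,1)[0],key=cv2.contourArea)[:,0]
    W=np.array([onz(c,a,b,z)[:2] for a,b in cn],np.float32);print(z0,cv2.minAreaRect(W))
p=d['p'];u=p[115:195,195:275];save(cv2.resize(np.clip((u.astype(float)-110)*1.9,0,255).astype(np.uint8),(600,600),interpolation=cv2.INTER_CUBIC),'w11t')
E
```

```text
0.013 ((0.5348876714706421, -0.24075786769390106), (0.05913301184773445, 0.06902824342250824), 17.239290237426758)
0.002 ((0.5336939692497253, -0.2397882044315338), (0.07579326629638672, 0.08580667525529861), 17.37445831298828)
```

View pics/w11t.png

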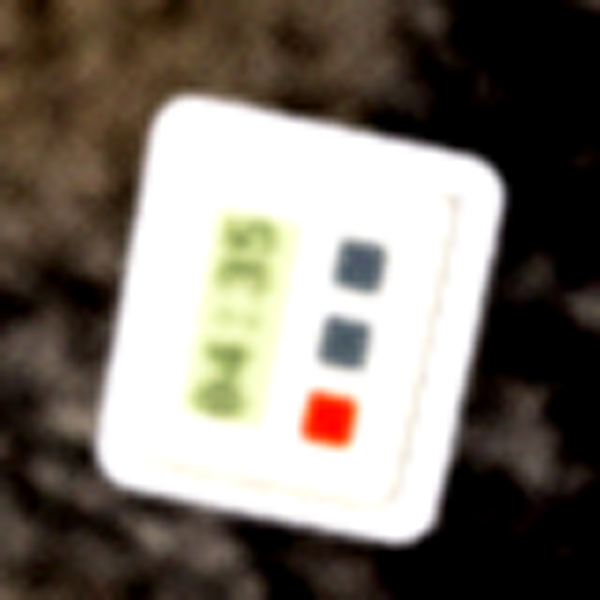

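Contrast-stretched, the timer sits square within its pad outline. Depth fits give about 1 mm and 0.1° for the timer, and under 1 mm for the dish and bottle. On to the left side for the forceps, passing over the analyser's front edge.

```bash
python3 -c "
from h import *
go(.37,-.03,.35,15,8)
go(.47,.35,.33,90,8,frm=[.37,-.03,.35,15])
" | sed 's/np.float64//g'
```

```text
step 46.7 mm, twist/row -0.1648 (max .187)
[(-0.0426), (-0.0124), (-0.0146)] -0.1648
[(-0.0399), (-0.0192), (-0.0146)] -0.1648
[(-0.0363), (-0.0255), (-0.0146)] -0.1648
[(-0.0316), (-0.0311), (-0.0146)] -0.1648
[(-0.026), (-0.0359), (-0.0146)] -0.1648
[(-0.0198), (-0.0397), (-0.0146)] -0.1648
[(-0.013), (-0.0424), (-0.0146)] -0.1648
[(-0.0059), (-0.0439), (-0.0146)] -0.1648
step 49.2 mm, twist/row -0.1636 (max .187)
[(0.0244), (-0.0426), (0.0025)] -0.1636
[(0.031), (-0.0381), (0.0025)] -0.1636
[(0.0368), (-0.0326), (0.0025)] -0.1636
[(0.0416), (-0.0261), (0.0025)] -0.1636
[(0.0453), (-0.019), (0.0025)] -0.1636
[(0.0478), (-0.0114), (0.0025)] -0.1636
[(0.049), (-0.0034), (0.0025)] -0.1636
[(0.0489), (0.0046), (0.0025)] -0.1636
```

>>> move_arm([
  {"hand": 0, "offset": [-0.0426, -0.0124, -0.0146], "twist": -0.165},
  {"hand": 0, "offset": [-0.0399, -0.0192, -0.0146], "twist": -0.165},
  {"hand": 0, "offset": [-0.0363, -0.0255, -0.0146], "twist": -0.165},
  {"hand": 0, "offset": [-0.0316, -0.0311, -0.0146], "twist": -0.165},
  {"hand": 0, "offset": [-0.026, -0.0359, -0.0146], "twist": -0.165},
  {"hand": 0, "offset": [-0.0198, -0.0397, -0.0146], "twist": -0.165},
  {"hand": 0, "offset": [-0.013, -0.0424, -0.0146], "twist": -0.165},
  {"hand": 0, "offset": [-0.0059, -0.0439, -0.0146], "twist": -0.165},
])

```text
time: 24.15
eef_pos: [0.369, -0.0289, 0.3507]
ee_rot: [[0.964, 0.265, 0.001], [0.265, -0.964, -0.001], [0.001, 0.001, -1.0]]
contact_force: [-0.3, 0.5, -0.9]
opening: 0.997
finger_force: 0.0
```

```bash
python3 -c "
from h import *
print(manip.read_state()['eef_pos'],np.round(manip.read_state()['joints'],2))
go(.375,.24,.35,65,5)
go(.46,.36,.34,90,3,frm=[.375,.24,.35,65])
" | sed 's/np.float64//g'
```

```text
[ 0.36902303 -0.02887726  0.35072355] [ 0.5  -0.12 -0.49  1.91 -0.06  1.34 -1.27]
step 53.8 mm, twist/row -0.1732 (max .187)
[(0.0154), (-0.0515), (0.0001)] -0.1732
[(0.0241), (-0.0481), (0.0001)] -0.1732
[(0.032), (-0.0432), (0.0001)] -0.1732
[(0.039), (-0.0371), (0.0001)] -0.1732
[(0.0448), (-0.0298), (0.0001)] -0.1732
step 49.1 mm, twist/row -0.1454 (max .187)
[(0.0482), (0.0088), (0.0033)] -0.1454
[(0.0464), (0.0157), (0.0033)] -0.1454
[(0.0437), (0.0222), (0.0033)] -0.1454
```

>>> move_arm([
  {"hand": 0, "offset": [0.0154, -0.0515, 0], "twist": -0.173},
  {"hand": 0, "offset": [0.0241, -0.0481, 0], "twist": -0.173},
  {"hand": 0, "offset": [0.032, -0.0432, 0], "twist": -0.173},
  {"hand": 0, "offset": [0.039, -0.0371, 0], "twist": -0.173},
  {"hand": 0, "offset": [0.0448, -0.0298, 0], "twist": -0.173},
  {"hand": 0, "offset": [0.0482, 0.0088, 0], "twist": -0.145},
  {"hand": 0, "offset": [0.0464, 0.0157, 0], "twist": -0.145},
  {"hand": 0, "offset": [0.0437, 0.0222, 0], "twist": -0.145},
])

```text
time: 25.15
eef_pos: [0.4641, 0.3591, 0.35]
ee_rot: [[0.004, 1.0, 0.001], [1.0, -0.004, -0.0], [-0.0, 0.001, -1.0]]
contact_force: [-0.0, -0.9, 0.3]
opening: 0.998
finger_force: 0.0
```

```bash
python3 - <<'E'
from h import *
print(np.round(manip.read_state()['joints'],2))
look('w13',['forceps_mid','pad_forceps_top','vial_a_mid'])
d=np.load('w13.npz');p=d['p'];save(cv2.resize(p,(768,576),interpolation=cv2.INTER_CUBIC),'w13b')
E
```

```text
[-0.09  0.4  -0.92  1.46  0.32  1.44 -1.02]
t 25.15 eef [0.4641 0.3591 0.35  ] cam [0.465 0.424 0.511]
forceps_mid 0.47 [304. 131.  15.  15.] z5/50/95 [0.003 0.005 0.01 ] ctr 0.5591 0.4057 size [0.002 0.024] ang 2.3
```

View pics/w13b.png

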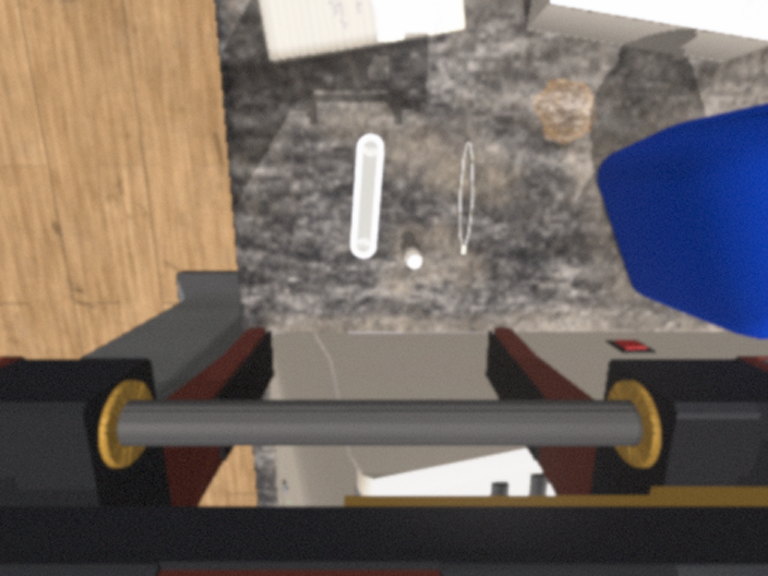

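The picture shows the forceps from (470,143) to (463,253) in the 1.5x image, its pad centred at about (368,196), and vial_a at (413,260). I'll fit both from these pixels and depth.

```bash
cat >> h.py <<'E'
def fit(tag,cx,cy,r,z0,z1,z,bright=0,ry=None):
    d=np.load(tag+'.npz');c={k:d[k] for k in ['R','t','cx','cy','vfov']};D=d['D'];P=cloud(c,D)
    g=np.array([[onz(c,u,v,z)[:2] for u in range(512)] for v in range(384)])
    m=(abs(g[...,0]-cx)<r)&(abs(g[...,1]-cy)<(ry or r))
    m&=(D>0)&(P[...,2]>z0)&(P[...,2]<z1) if not bright else (d['p'].min(-1)>bright)
    n,l,st,_=cv2.connectedComponentsWithStats(m.astype(np.uint8))
    k=1+np.argmax(st[1:,4]);cn=np.argwhere(l==k)[:,::-1];W=g[l==k].astype(np.float32)
    (x,y),s,a=cv2.minAreaRect(W)
    q=W-W.mean(0);e,v=np.linalg.eigh(q.T@q);an=np.degrees(np.arctan2(v[1,1],v[0,1]))%180
    L=W@v[:,1];S=W@v[:,0]
    print(tag,len(W),'rect ctr',round(x,4),round(y,4),np.round(s,4),round(a,1),'mean',W.mean(0).round(4),'PCA ang',an.round(2),'medz',np.median(P[...,2][l==k]).round(4))
E
python3 - <<'E'
from h import *
fit('w13',.455,.415,.04,.002,.02,.004,ry=.09)
fit('w13',.455,.415,.04,0,0,.004,bright=170,ry=.09)
fit('w13',.562,.40,.03,.0025,.02,.006,ry=.1)
fit('w13',.562,.40,.03,0,0,.006,bright=150,ry=.1)
fit('w13',.50,.35,.04,.045,.07,.054)
E
```

```text
w13 1231 rect ctr 0.4501 0.4158 [0.1412 0.0299] 85.0 mean [0.4501 0.4176] PCA ang 85.33 medz 0.0034
w13 1498 rect ctr 0.4506 0.415 [0.1435 0.0333] 84.8 mean [0.4508 0.4176] PCA ang 84.91 medz 0.0032
w13 190 rect ctr 0.5657 0.414 [0.0159 0.1267] 2.3 mean [0.5654 0.4108] PCA ang 89.57 medz 0.007
w13 149 rect ctr 0.5625 0.4378 [0.0776 0.0135] 79.2 mean [0.5635 0.4444] PCA ang 83.21 medz 0.0004
w13 78 rect ctr 0.5027 0.3492 [0.0139 0.0154] 45.2 mean [0.5029 0.3489] PCA ang 125.28 medz 0.0522
```

>>> move_arm([
  {"hand": 0, "offset": [0.007, 0.023, 0.04], "twist": 0},
  {"hand": 0, "offset": [0.007, 0.023, 0.04], "twist": 0},
  {"hand": 0, "offset": [0.007, 0.023, 0.04], "twist": 0},
  {"hand": 0, "offset": [0, 0.023, 0.04], "twist": 0},
  {"hand": 0, "offset": [0, 0, 0], "twist": 0},
  {"hand": 0, "offset": [0, 0, 0], "twist": 0},
  {"hand": 0, "offset": [0, 0, 0], "twist": 0},
  {"hand": 0, "offset": [0, 0, 0], "twist": 0},
])

```text
time: 26.35
eef_pos: [0.5552, 0.3784, 0.1918]
ee_rot: [[0.008, 1.0, 0.002], [1.0, -0.008, 0.001], [0.001, 0.002, -1.0]]
contact_force: [1.0, -0.3, -0.6]
opening: 1.001
finger_force: 0.0
```

```bash
python3 - <<'E'
from h import *
print(np.round(manip.read_state()['joints'],2))
look('w14',['forceps_mid','pad_forceps_top','vial_a_mid'])
fit('w14',.455,.415,.04,.002,.02,.004,ry=.09)
fit('w14',.565,.414,.03,.0025,.02,.006,ry=.1)
d=np.load('w14.npz');c={k:d[k] for k in ['R','t','cx','cy','vfov']};P=cloud(c,d['D'])
m=(abs(P[...,0]-.565)<.03)&(abs(P[...,1]-.414)<.09)&(P[...,2]>.003)&(P[...,2]<.02)
for y in np.arange(.345,.49,.01):
    q=P[m&(abs(P[...,1]-y)<.005)]
    if len(q): print(round(y,3),len(q),q[:,0].min().round(4),q[:,0].max().round(4),q[:,0].mean().round(4),q[:,2].max().round(4))
print(P[m][:,1].min(),P[m][:,1].max())
E
```

```text
[-0.16  0.65 -0.82  1.47  0.49  1.23 -1.04]
t 26.35 eef [0.5552 0.3784 0.1918] cam [0.556 0.443 0.353]
pad_forceps_top 0.66 [152.  92.  26. 113.] z5/50/95 [0.002 0.003 0.005] ctr 0.4508 0.4158 size [0.141 0.031] ang 84.7
vial_a_mid 0.8 [201. 194.  19.  24.] z5/50/95 [0.006 0.04  0.053] ctr 0.5061 0.3522 size [0.033 0.019] ang 62.5
w14 2609 rect ctr 0.4505 0.4159 [0.1406 0.0304] 85.1 mean [0.4506 0.4185] PCA ang 85.05 medz 0.0034
w14 97 rect ctr 0.5615 0.4207 [0.1131 0.0055] 89.2 mean [0.5607 0.4217] PCA ang 88.52 medz 0.0074
0.355 29 0.5634 0.5672 0.5655 0.0092
0.365 17 0.5622 0.5698 0.5662 0.008
0.375 18 0.5597 0.5722 0.5662 0.0089
0.385 17 0.5597 0.5722 0.567 0.009
0.395 17 0.5598 0.5734 0.5664 0.0092
0.405 19 0.5586 0.5735 0.5665 0.0092
0.415 16 0.5587 0.5734 0.566 0.0104
0.425 16 0.5588 0.5733 0.5654 0.0089
0.435 21 0.56 0.5734 0.5672 0.0089
0.445 17 0.5601 0.5722 0.5668 0.008
0.455 18 0.5614 0.5722 0.5666 0.008
0.465 18 0.5614 0.571 0.5666 0.0072
0.475 16 0.5638 0.5698 0.567 0.0068
0.35008242334913087 0.4773405023997573
```

>>> move_arm([
  {"hand": 0, "offset": [0.0177, 0.0055, 0.03], "twist": 0},
  {"hand": 0, "offset": [0.0177, 0.0055, 0.04], "twist": 0},
  {"hand": 0, "offset": [0, 0, 0.05], "twist": 0},
  {"hand": 0, "offset": [0, 0, 0.04], "twist": 0},
  {"hand": 0, "offset": [0, 0, 0.02], "twist": 0},
  {"hand": 0, "offset": [0, 0, 0.007], "twist": 0},
  {"hand": 0, "offset": [0, 0, 0], "twist": 0},
  {"hand": 0, "offset": [0, 0, 0], "twist": 0},
])

```text
time: 27.55
eef_pos: [0.5674, 0.414, 0.0047]
ee_rot: [[0.008, 1.0, 0.002], [1.0, -0.008, 0.002], [0.002, 0.002, -1.0]]
contact_force: [0.4, 0.5, 0.2]
opening: 1.001
finger_force: 0.0
```

>>> move_arm([
  {"hand": 1, "offset": [0, 0, 0], "twist": 0},
  {"hand": 1, "offset": [0, 0, 0], "twist": 0},
  {"hand": 1, "offset": [0, 0, 0], "twist": 0},
  {"hand": 1, "offset": [0, 0, 0], "twist": 0},
  {"hand": 1, "offset": [0, 0, 0], "twist": 0},
  {"hand": 1, "offset": [0, 0, 0], "twist": 0},
  {"hand": 1, "offset": [0, 0, 0], "twist": 0},
  {"hand": 1, "offset": [0, 0, 0], "twist": 0},
])

```text
time: 28.55
eef_pos: [0.5665, 0.4133, 0.0029]
ee_rot: [[0.008, 1.0, -0.0], [1.0, -0.008, -0.0], [-0.0, -0.0, -1.0]]
contact_force: [0.9, -0.1, 0.2]
opening: 0.174
finger_force: 30.0
```

>>> move_arm([
  {"hand": 1, "offset": [0, 0, -0.045], "twist": 0},
  {"hand": 1, "offset": [0, 0, -0.045], "twist": 0},
  {"hand": 1, "offset": [0.0005, -0.0387, 0], "twist": 0.026},
  {"hand": 1, "offset": [0.0015, -0.0387, 0], "twist": 0.026},
  {"hand": 1, "offset": [0.0025, -0.0387, 0], "twist": 0.026},
  {"hand": 1, "offset": [0, 0, 0.04], "twist": 0},
  {"hand": 1, "offset": [0, 0, 0.025], "twist": 0},
  {"hand": 1, "offset": [0, 0, 0], "twist": 0},
])

```text
time: 29.55
eef_pos: [0.4498, 0.4207, 0.0263]
ee_rot: [[0.086, 0.996, -0.002], [0.996, -0.086, -0.002], [-0.003, -0.002, -1.0]]
contact_force: [-0.2, -0.2, 1.5]
opening: 0.176
finger_force: 30.0
```

```bash
python3 - <<'E'
from h import *
s=manip.read_state();R=np.array(s['ee_rot'])
look('w15',['forceps_mid','pad_forceps_top'])
d=np.load('w15.npz');c={k:d[k] for k in ['R','t','cx','cy','vfov']};P=cloud(c,d['D']);T=(P-s['eef_pos'])@R
near=(abs(T[...,1])<.03)&(T[...,0]>0)&(T[...,0]<.09)&(d['D']>0)
for nm,a,b in [('forceps',.018,.05),('pad',.002,.008)]:
    m=near&(P[...,2]>a)&(P[...,2]<b); print(nm,m.sum(),'xmax',np.percentile(T[m][:,0],99.5).round(4),T[m][:,0].max().round(4), 'z',P[m][:,2].max().round(4))
    for x in np.arange(.02,.08,.008):
        q=T[m&(abs(T[...,0]-x)<.004)]
        if len(q): print('  ',x.round(3),len(q),q[:,1].min().round(4),q[:,1].max().round(4),((q[:,1].min()+q[:,1].max())/2).round(4))
print(R.round(3).tolist())
E
```

```text
t 29.55 eef [0.4498 0.4207 0.0263] cam [0.457 0.486 0.188]
forceps_mid 0.76 [241. 133.  27. 199.] z5/50/95 [0.003 0.03  0.032] ctr 0.4452 0.3689 size [0.023 0.01 ] ang 80.5
pad_forceps_top 0.6 [228. 127.  46. 190.] z5/50/95 [0.002 0.003 0.005] ctr 0.4519 0.4371 size [0.097 0.03 ] ang 85.1
forceps 1031 xmax 0.0633 0.0638 z 0.05
   0.02 55 -0.0057 0.0084 0.0014
   0.028 65 -0.005 0.0078 0.0014
   0.036 58 -0.0049 0.0071 0.0011
   0.044 67 -0.0043 0.0071 0.0014
   0.052 61 -0.0031 0.0065 0.0017
   0.06 66 -0.0014 0.0047 0.0017
pad 3590 xmax 0.0649 0.0655 z 0.0059
   0.02 462 -0.0142 0.0157 0.0008
   0.028 470 -0.0141 0.0156 0.0007
   0.036 475 -0.0139 0.0154 0.0007
   0.044 493 -0.0138 0.0159 0.0011
   0.052 488 -0.0136 0.0158 0.0011
   0.06 395 -0.0128 0.0143 0.0008
   0.068 46 -0.0056 0.0065 0.0005
[[0.086, 0.996, -0.002], [0.996, -0.086, -0.002], [-0.003, -0.002, -1.0]]
```

>>> move_arm([
  {"hand": 1, "offset": [-0.005, -0.0005, 0.008], "twist": 0},
  {"hand": 1, "offset": [0, 0, 0.006], "twist": 0},
  {"hand": 1, "offset": [0, 0, 0.003], "twist": 0},
  {"hand": 1, "offset": [0, 0, 0], "twist": 0},
  {"hand": 1, "offset": [0, 0, 0], "twist": 0},
  {"hand": 1, "offset": [0, 0, 0], "twist": 0},
  {"hand": 1, "offset": [0, 0, 0], "twist": 0},
  {"hand": 1, "offset": [0, 0, 0], "twist": 0},
])

```text
time: 30.7
eef_pos: [0.4499, 0.4168, 0.011]
ee_rot: [[0.086, 0.996, 0.0], [0.996, -0.086, 0.0], [0.0, 0.0, -1.0]]
contact_force: [-0.7, 0.1, 0.3]
opening: 0.175
finger_force: 30.0
```

```bash
python3 - <<'E'
from h import *
s=manip.read_state();R=np.array(s['ee_rot']);print(s['eef_pos'],s['contact_force'],R.round(4).tolist())
look('w16',['forceps_mid'])
d=np.load('w16.npz');c={k:d[k] for k in ['R','t','cx','cy','vfov']};P=cloud(c,d['D']);T=(P-s['eef_pos'])@R
near=(abs(T[...,1])<.03)&(T[...,0]>.02)&(T[...,0]<.09)&(d['D']>0)
for nm,a,b in [('forceps',.009,.03),('pad',.002,.007)]:
    m=near&(P[...,2]>a)&(P[...,2]<b);q=T[m];print(nm,len(q),'xmax',q[:,0].max().round(4),'y',((q[:,1].min()+q[:,1].max())/2).round(4),'ztop',np.percentile(P[m][:,2],95).round(4))
E
```

```text
[0.44987766 0.41677448 0.01098567] [-0.70585432  0.10303351  0.27575176] [[0.0859, 0.9963, 0.0001], [0.9963, -0.0859, 0.0], [0.0, 0.0001, -1.0]]
t 30.7 eef [0.4499 0.4168 0.011 ] cam [0.457 0.482 0.172]
forceps_mid 0.76 [241. 165.  28. 164.] z5/50/95 [0.01  0.015 0.017] ctr 0.4451 0.3656 size [0.022 0.01 ] ang 80.4
forceps 347 xmax 0.0639 y 0.0011 ztop 0.0156
pad 3431 xmax 0.0694 y 0.0003 ztop 0.0045
```

>>> move_arm([
  {"hand": 1, "offset": [-0.0012, -0.0005, 0.0035], "twist": 0},
  {"hand": 1, "offset": [0, 0, 0], "twist": 0},
  {"hand": 1, "offset": [0, 0, 0], "twist": 0},
  {"hand": 0, "offset": [0, 0, 0], "twist": 0},
  {"hand": 0, "offset": [0, 0, 0], "twist": 0},
  {"hand": 0, "offset": [0, 0, 0], "twist": 0},
  {"hand": 0, "offset": [0, 0, -0.02], "twist": 0},
  {"hand": 0, "offset": [0, 0, -0.05], "twist": 0},
])

```text
time: 31.8
eef_pos: [0.4483, 0.4146, 0.0774]
ee_rot: [[0.086, 0.996, -0.003], [0.996, -0.086, -0.002], [-0.003, -0.003, -1.0]]
contact_force: [1.1, 0.2, 0.5]
opening: 0.704
finger_force: 0.0
```

>>> move_arm([
  {"hand": 0, "offset": [-0.01, 0, -0.05], "twist": 0},
  {"hand": 0, "offset": [-0.01, 0, -0.05], "twist": 0},
  {"hand": 0, "offset": [-0.01, 0, -0.05], "twist": 0},
  {"hand": 0, "offset": [0, 0, 0], "twist": 0},
  {"hand": 0, "offset": [0, 0, 0], "twist": 0},
  {"hand": 0, "offset": [0, 0, 0], "twist": 0},
  {"hand": 0, "offset": [0, 0, 0], "twist": 0},
  {"hand": 0, "offset": [0, 0, 0], "twist": 0},
])

```text
time: 32.8
eef_pos: [0.4463, 0.3858, 0.2267]
ee_rot: [[0.085, 0.996, -0.001], [0.996, -0.085, -0.001], [-0.001, -0.001, -1.0]]
contact_force: [-0.4, 0.8, -0.2]
opening: 1.0
finger_force: 0.0
```

```bash
python3 - <<'E'
from h import *
look('w17',['vial_a_mid'])
fit('w17',.455,.415,.04,.002,.03,.004,ry=.09)
fit('w17',.5,.35,.03,.045,.07,.054)
d=np.load('w17.npz');c={k:d[k] for k in ['R','t','cx','cy','vfov']};P=cloud(c,d['D']);p=d['p']
m=(abs(P[...,0]-.45)<.03)&(abs(P[...,1]-.416)<.09)&(P[...,2]>.0085)&(P[...,2]<.03)
q=P[m];print(len(q),q.min(0).round(4),q.max(0).round(4))
for y in np.arange(.355,.485,.015):
    r=P[m&(abs(P[...,1]-y)<.0075)]
    if len(r): print(round(y,3),len(r),((r[:,0].min()+r[:,0].max())/2).round(4))
E
```

```text
t 32.8 eef [0.4463 0.3858 0.2267] cam [0.453 0.451 0.388]
vial_a_mid 0.68 [287. 191.  20.  20.] z5/50/95 [0.008 0.043 0.054] ctr 0.5012 0.3526 size [0.018 0.032] ang 22.9
w17 2117 rect ctr 0.4501 0.4158 [0.1413 0.0295] 84.7 mean [0.4503 0.4189] PCA ang 84.91 medz 0.0035
w17 137 rect ctr 0.5028 0.3499 [0.0149 0.0166] 39.9 mean [0.5029 0.3496] PCA ang 115.65 medz 0.0523
182 [0.4403 0.3531 0.0085] [0.46   0.4768 0.0139]
0.355 21 0.444
0.37 21 0.4461
0.385 20 0.447
0.4 23 0.4489
0.415 21 0.4498
0.43 22 0.4515
0.445 23 0.4528
0.46 18 0.4541
0.475 13 0.4556
```

```bash
python3 -c "
from station import manip
print(manip.finish_job())"
```

```text
the job is handed in; nothing more can be done
None
```

The job is handed in at about 33 s of the 122 s allowed: the dish, bottle, timer and forceps each measured within about 1.5 mm of their pad centre, the timer and forceps lined up with theirs to under 1°, and both vials were left standing.

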